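Lock the gate-leg stand with its wedge

TASK

Set up the little wooden stand for the hot cake tin: push its folded leg out until it meets its stop, then take the wooden wedge from its block and stand it thin end down in the gap between the leg's hub and the steel shaft and let go of it. Tap the wedge in with the pounder, lifting the pounder clear between at least two taps, until it is tight and goes no deeper, its top nearly level with the hub's. Finally stand the pounder back upright in the middle of the round coaster, and leave the jars, the cake tin and the scoop where they are.

Things in the scene. Friction and masses are not known exactly. Their poses are not given: they have to be found in the camera images.
- leg (a joint): angle of the stand's swinging leg, rad: 0 = folded alongside the stand's fixed rail, 1.571 = fully out at its stop. Seen from above it opens clockwise about the upright steel shaft; push sideways on the leg from its rail side (about 1.5 N near the tip, friction only). It stays where it is left.
- shaft_top (a point): top centre of the stand's upright steel shaft = hinge axis, 70 mm above the work surface. Frame of the fixed stand: folded leg along -y, opened leg along -x; fixed wooden rail 24 mm wide, 10-70 mm high, centre line at x = +56 mm, y = -112 to +42 mm. Shaft 24 mm wide, with a flat facing -x, 12 mm from the axis. Screwed down.
- leg_push (a point): point inside the wooden leg at mid-height, 115 mm from the shaft axis, 41 mm above the work surface. Frame turns with the leg, which runs along -x to 142 mm from the axis; 20 mm wide (y -10 to +10), 12-70 mm above the work surface. The hub, 56 mm wide, ends 58 mm from the axis. The leg opens towards this +y: push on its -y side.
- pocket (a point): middle of the mouth of the wedge's gap, level with the tops of hub and shaft (70 mm above the work surface), 18.25 mm from the shaft axis. Axes of the leg: -x along the leg, +x to the shaft, z up. With the leg out the gap is 12.5 mm along x (shaft flat at +6.25, steel jaw plate at -6.25) and 24 mm along y, 58 mm deep; the jaw slopes 1 in 6 to match the wedge.
- jaw (a joint): how far the sprung jaw plate in the hub is forced back by the wedge, m: 0 = empty or loose, 0.004 = against its own stop, wedge tight, its top then about 2 to 4 mm above the hub's top. The wedge goes in freely to about 27 mm depth, then must be driven, with about 4 to 16 N, growing; friction holds it.
- wedge_mid (a point): centre of the loose wooden wedge, 27.5 mm above its thin end (height 55 mm, z up). Starts upright in the block's slot, tip 12 mm above the work surface. Parallel sides 20 mm apart along y: grasp these. Flat face at x = +6.25 mm; sloping face at x = -1.75 mm (tip) to -10.9 mm (top). In the gap its axes are parallel to the pocket's, flat face to the shaft.
- wedge_top (a point): point in the middle of the wedge's thick upper end, 27.5 mm above wedge_mid and 2 mm towards its -x.
- wedge_tip (a point): point in the middle of the wedge's thin lower end, 27.5 mm below wedge_mid and 2.25 mm towards its +x.
- block: fixed wooden parking block 70 x 67 mm, 36 mm high, with the wedge's slot (15 x 23 mm, 24 mm deep) near its middle. Origin under its middle.
- coaster_top (a point): centre of the top of the fixed round wooden coaster, 96 mm across, 10 mm thick.
- pounder_mid (a point): centre of the loose meat pounder, half-way up its 120 mm height, on its axis, z along its handle. It starts upright on the coaster: a flat steel disc 56 mm across and 12 mm thick at the foot, a short steel neck, and a round wooden handle 25 mm thick from 24 to 120 mm above its foot. About 0.32 kg.
- pounder_foot (a point): centre of the underside of the pounder's disc, 60 mm below pounder_mid.
- pounder: the meat pounder as a whole, origin at the centre of the underside of its disc, z along its handle.
- wedge: the wooden wedge as a whole, z up, same axes as wedge_mid, origin 27.5 mm below wedge_mid.
- jar_tall: bystander: glass clip jar 96 mm across, 150 mm high. Origin under its middle.
- jar_small: bystander: glass clip jar 90 mm across, 110 mm high. Origin under its middle.
- cake_tin: bystander: round aluminium cake tin, 190 mm across, 55 mm high. Origin under its middle.
- scoop: bystander: red plastic scoop, 160 mm long, 35 mm high.
Not all that is in view belongs to the job. What is shaped like the pounder but pink is not meant.

How it is judged (in metres and radians):
On the way, in this order (a step that is already met when the one before it is completed fails the run):
1. the leg is pushed out to its stop (value of joint leg above 1.48 rad), for 0.2 s.
2. the wedge stands loose in the gap, thin end at least 15 mm down, still well proud, and let go (value of joint leg above 1.48 rad and x of wedge_tip in the frame of pocket between -0.012 and 0.012 m and y of wedge_tip in the frame of pocket between -0.006 and 0.006 m and z of wedge_tip in the frame of pocket between -0.045 and -0.015 m and contact force between the fingers and wedge below 0.05 N), for 0.3 s.
3. a first tap: the pounder strikes the wedge (x of wedge_tip in the frame of pocket between -0.012 and 0.012 m and y of wedge_tip in the frame of pocket between -0.006 and 0.006 m and contact force between pounder and wedge above 2 N).
4. the pounder is lifted at least 5 mm clear of the wedge (x of wedge_tip in the frame of pocket between -0.012 and 0.012 m and y of wedge_tip in the frame of pocket between -0.006 and 0.006 m and contact force between pounder and wedge below 0.05 N and z of pounder_foot in the frame of wedge_top above 0.005 m).
5. a further tap of the pounder has the wedge home (x of wedge_tip in the frame of pocket between -0.012 and 0.012 m and y of wedge_tip in the frame of pocket between -0.006 and 0.006 m and z of wedge_top in the frame of pocket below 0.007 m and contact force between pounder and wedge above 1 N and contact force between the fingers and wedge below 0.05 N).
At the end, for the whole second after the job is handed in: The leg is within 0.09 rad of its stop, the wedge sits in the gap with its top no more than 7 mm above the hub's top and the jaw forced back more than 3 mm, and the pounder stands upright on the coaster within 25 mm of its middle; all released and at rest (value of joint leg above 1.48 rad and x of wedge_tip in the frame of pocket between -0.012 and 0.012 m and y of wedge_tip in the frame of pocket between -0.006 and 0.006 m and z of wedge_top in the frame of pocket below 0.007 m and value of joint jaw above 0.003 m and horizontal distance between pounder_foot and coaster_top below 0.025 m and z of pounder_foot in the frame of coaster_top between -0.004 and 0.004 m and angle between pounder's own z axis and vertical below 0.1 rad and linear speed of each of pounder, wedge below 0.02 m/s); the robot touches nothing.
It fails at once if a bystander is moved more than 30 mm or knocked over (distance of any of jar_tall, jar_small, cake_tin, scoop from where it was at the start of the episode above 0.03 m or angle between any of jar_tall, jar_small, cake_tin, scoop's own z axis and vertical above 0.35 rad).
It also fails if it takes over 72 s, if anything falls off the work surface, if the arm or the gripper's body presses on something with over 40 N, if the wrist force passes 120 N, or if a joint passes its speed limit or range.

ROBOT

A 6-joint arm with a two-finger parallel gripper is mounted at the origin on the work surface. World frame = base frame: x ahead of the robot, y to its left, z up, the work surface at z = 0. Lengths are in mm, angles in degrees, forces in N, time in s.
With the tool pointing down it reaches from about 375 to 750 mm from the base axis. Payload 9 kg.
Tool frame: the origin (TCP) lies on the centre line of the jaws, within the pads' length; the fingertips stand 25 mm ahead of it and the grasp point (between the pads) lies 6 mm ahead of it; y points along the fingers, x is the direction in which the jaws open and shut, and the axes are right-handed (so a half turn about y gives the same grasp; the last joint's range is limited). The gripper opens to 85 mm and grips with 20 to 120 N. Pads are 22 mm wide; open, the fingers measure 114 mm over their backs; the gripper's body (76 mm by 85 mm) begins 54 mm behind the grasp point. The pads swing forward as they close: fully open they stand 13 mm farther back than shut.
Start: joints at [62.813, 5.964, 5.575, 89.605, 0, 77.527], TCP at [152.395, 580.355, 231.531] pointing down, gripper open.
Joint ranges: [-171.21, 171.21], [-48.23, 106.86], [-62.78, 66.21], [-105.2, 120.99], [-86.42, 89.51], [-180, 180]. Speed limits (degrees/s): [127.2, 127.2, 147.25, 180, 180, 180].

INTERFACE

Orientations are given as a 3x3 rotation matrix whose columns are the frame's x, y, z axes.
In Python, from rig import * gives the robot as it stands.
- The arm moves only by the tool drive_tool, never from a script. Its argument "commands" is a list of rows, each a list of 2 entries, a list of its own where there are three numbers: the shift along the tool's x, y, z in units of 50 mm (1.0 is 50 mm), then the turn, a rotation vector about the tool's x, y, z in units of 8 degrees (1.0 is 8 degrees). In form: [[[x, y, z], [ax, ay, az]], ...]. A call has 1 to 20 rows; each row is the pose to reach, as a shift and turn from the pose commanded when the call began, along the tool's axes at that moment; what a row does not reach only later rows make up. A row lasts 1/10 s, in which the tool goes at most 50 mm and 8.59 degrees, less where a joint would pass 70% of its speed; a pose out of reach is approached as far as the arm can. A call with a gripper value outside its range is refused whole. "fingers" is the closure, from -1 (fully open) to 1 (shut), so that 0 is half open, set as the call begins (left out, the last holds). The fingers move at their own pace and stop on an object; "squeeze" is the grip in N (left out, the last holds). Time passes only in rows, so rows that repeat a pose let the fingers close. It gives the time, the measured TCP pose, the force and the opening at its end, in the units of the state.
- read_state(): the state, without advancing time (a new reading comes with each control period).
- read_camera(name): name is "scene" or "side" or "wrist"; returns (picture, depth): 480x640x3 uint8, blue, green, red; 480x640 float32, mm along the optical axis (not along the pixel's ray), 0 where there is no reading.
- camera_info(name): a dict with "K" (3x3 intrinsics, pixels), "R" (3x3) and "t" (3): a world point X has camera coordinates R X + t; the wrist camera has in their place "hand_eye" (4x4, takes a point from camera to tool coordinates, whose origin is the TCP and whose axes are the tool frame's). Camera axes: x right, y down, z forward; pixel columns grow to the right and rows downward; lengths in mm; the calibration is good to about 2 mm. A picture is of the moment at which its call begins: read the wrist's pose just before it. camera_info takes no time and is no camera call.
- close_job(): hands the job in, once; it reports no verdict.
The state is a dict: "time_s": time; "q": joint angles; "qvel": joint speeds; "joint_efforts": joint torques, N m; "eef_pos": TCP position; "eef_rot": TCP orientation; "contact_force": force on the tool from outside, world axes, zero at the start; "moment": the same for the moment, N m; "opening": opening from 0.0 (shut) to 1.0 (fully open).
Only numpy, scipy, OpenCV 4.12 (cv2) and the standard library are available. Lean on these libraries where they do the work, as an engineer would, in place of code of your own. Each camera call takes 0.05 s, during which the arm holds its last target.

## Working session

There is one attempt and no reset: what is moved stays moved. The work goes in short steps, Python scripts to look and compute and a tool call to move; the robot and the scene stay as the last step left them, time stands still between calls to the robot, and variables do not carry over. Pictures are saved under pics/ and viewed, and the job is handed in when it is done.

Besides the shell and the picture viewer there is one more tool, called after ">>>" by a JSON object that holds its "fn" and its "kwargs". drive_tool: Moves the arm, as the interface text tells. Its arguments: {"type":"object","properties":{"commands":{"type":"array","items":{"type":"array"}},"fingers":{"type":"number"},"squeeze":{"type":"number"}},"required":["commands"]}

```bash
ls; mkdir -p pics
python3 - <<'E'
from rig import *
import cv2,json
s=read_state();print(s)
for n in ["scene","side","wrist"]:
    c=camera_info(n);print(n,c)
    im,d=read_camera(n);cv2.imwrite(f"pics/a_{n}.png",im)
    import numpy as np;np.save(f"a_{n}.npy",d)
E
```

```text
pics
{'time_s': 0.0, 'q': array([6.28146108e+01, 5.99898240e+00, 5.52712642e+00, 8.96052291e+01,
       1.93942965e-03, 7.75272057e+01]), 'qvel': array([ 0.01011708,  0.05225051,  0.01147224,  0.06937019, -0.04402504,
        0.0751972 ]), 'joint_efforts': array([-1.13154394e-03, -5.56929481e+01,  5.03648543e+01,  1.68925838e-02,
       -5.31374244e-04, -2.58234871e-05]), 'eef_pos': array([152.20158069, 580.02918298, 230.71925828]), 'eef_rot': array([[ 2.53970167e-01, -6.44778914e-04, -9.67211837e-01],
       [ 9.67211170e-01, -1.18130173e-03,  2.53970780e-01],
       [-1.30632402e-03, -9.99999094e-01,  3.23621969e-04]]), 'contact_force': array([-0.08715303, -0.86431669, -0.2442988 ]), 'moment': array([ 0.03293276, -0.03739862,  0.02793579]), 'opening': 0.9985743069930715}
scene {'K': array([[465.12003616,   0.        , 318.68943782],
       [  0.        , 465.12003616, 245.13352188],
       [  0.        ,   0.        ,   1.        ]]), 'R': array([[-0.634453  ,  0.77289579, -0.01007413],
       [ 0.55612253,  0.44737927, -0.70041382],
       [-0.53683994, -0.4499821 , -0.71366589]])
[... 257 characters left out ...]
1367357, -0.01709693],
       [-0.21165052, -0.5984747 , -0.77267852],
       [ 0.23213675,  0.73718175, -0.63456726]]), 't': array([-440.78670546,  190.11096217, 1097.45758641])}
wrist {'K': array([[380.61550216,   0.        , 313.74656264],
       [  0.        , 380.61550216, 239.92206326],
       [  0.        ,   0.        ,   1.        ]]), 'hand_eye': array([[ 9.99999987e-01,  1.59560348e-04, -9.68897853e-06,
        -3.53047829e-01],
       [ 5.30651965e-05, -2.74175270e-01,  9.61679738e-01,
        -1.42740009e+02],
       [ 1.50789475e-04, -9.61679726e-01, -2.74175275e-01,
         7.09972281e+01],
       [ 0.00000000e+00,  0.00000000e+00,  0.00000000e+00,
         1.00000000e+00]])}
```

View pics/a_scene.png

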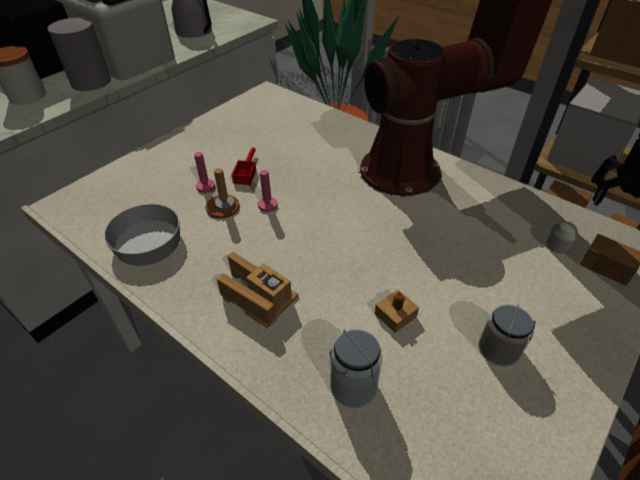

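View pics/a_side.png

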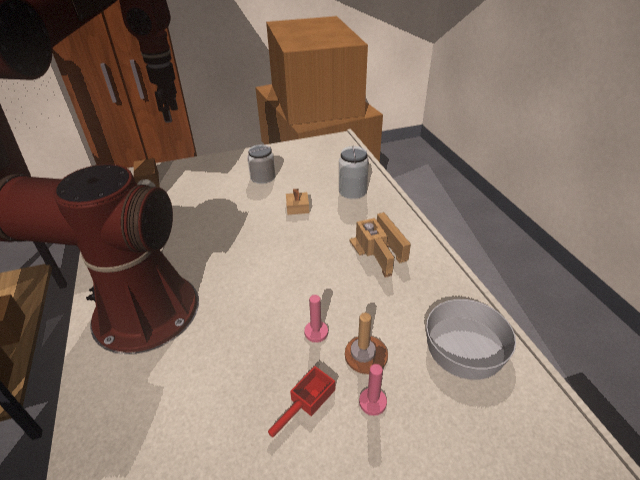

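View pics/a_wrist.png

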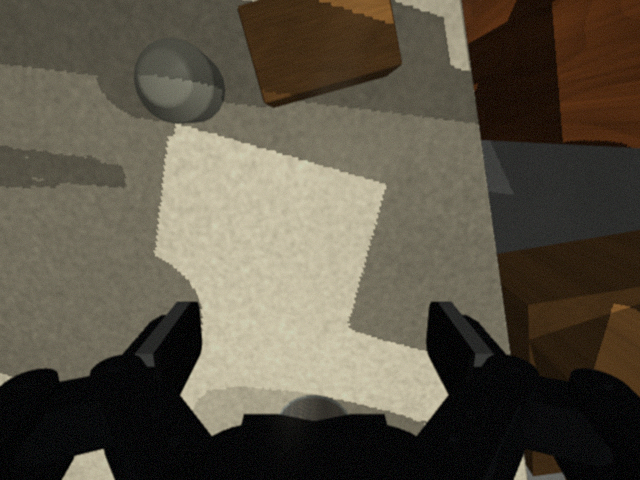

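```bash
cat > h.py <<'E'
from rig import *
import cv2, numpy as np
def world(n,d,u,v,info=None,state=None):
    c=camera_info(n);K=c["K"]
    z=float(np.median(d[v-0:v+1,u-0:u+1])) if True else 0
    p=np.array([(u-K[0,2])/K[0,0]*z,(v-K[1,2])/K[1,1]*z,z])
    if n=="wrist":
        q=c["hand_eye"]@np.append(p,1)
        return state["eef_rot"]@q[:3]+state["eef_pos"]
    return c["R"].T@(p-c["t"])
def cloud(n,d,state=None):
    c=camera_info(n);K=c["K"]
    v,u=np.mgrid[0:480,0:640]
    P=np.stack([(u-K[0,2])/K[0,0]*d,(v-K[1,2])/K[1,1]*d,d],-1)
    if n=="wrist":
        H=c["hand_eye"];P=P@H[:3,:3].T+H[:3,3]
        W=P@state["eef_rot"].T+state["eef_pos"]
    else: W=(P-c["t"])@c["R"]
    W[d<=0]=np.nan
    return W
def proj(n,X,state=None):
    c=camera_info(n);K=c["K"]
    X=np.asarray(X,float)
    if n=="wrist":
        T=state["eef_rot"].T@(X-state["eef_pos"]);H=c["hand_eye"]
        p=H[:3,:3].T@(T-H[:3,3])
    else: p=c["R"]@X+c["t"]
    return (K@p)[:2]/p[2]
E
python3 - <<'E'
from h import *
a=cv2.imread("pics/a_scene.png");b=cv2.imread("pics/a_side.png")
def crop(im,x,y,w,h,s,name):
    cv2.imwrite(name,cv2.resize(im[y:y+h,x:x+w],None,fx=s,fy=s,interpolation=cv2.INTER_CUBIC))
crop(a,205,240,110,90,7,"pics/b1.png")
crop(b,340,205,90,80,7,"pics/b2.png")
crop(a,365,280,70,60,8,"pics/b3.png")
d=np.load("a_scene.npy");ds=np.load("a_side.npy")
W=cloud("scene",d);S=cloud("side",ds)
for (u,v) in [(222,170),(222,205),(200,155),(265,172),(270,280),(398,300),(385,305),(230,260),(300,330)]:
    print("scene",u,v,W[v,u].round(1))
for (u,v) in [(364,316),(316,300),(376,370),(370,228),(297,192),(297,205),(350,300)]:
    print("side",u,v,S[v,u].round(1))
E
```

```text
scene 222 170 [ 454.9 -290.   128.3]
scene 222 205 [ 478.5 -289.    21.5]
scene 200 155 [ 438.8 -400.9  119.9]
scene 265 172 [ 382.1 -201.2  120.6]
scene 270 280 [621.5  39.2  70.7]
scene 398 300 [485.  293.   66.2]
scene 385 305 [492.3 267.5  34.7]
scene 230 260 [631.7 -83.   62.8]
scene 300 330 [ 6.457e+02  1.464e+02 -1.000e-01]
side 364 316 [ 459.  -295.5  128.2]
side 316 300 [ 381.6 -211.7  117.1]
side 376 370 [ 434.7 -413.7  117.2]
side 370 228 [616.7  35.8  67.4]
side 297 192 [473.8 278.2  66.2]
side 297 205 [466.6 259.9  30.5]
side 350 300 [ 492.6 -136.3   -2.7]
```

View pics/b1.png

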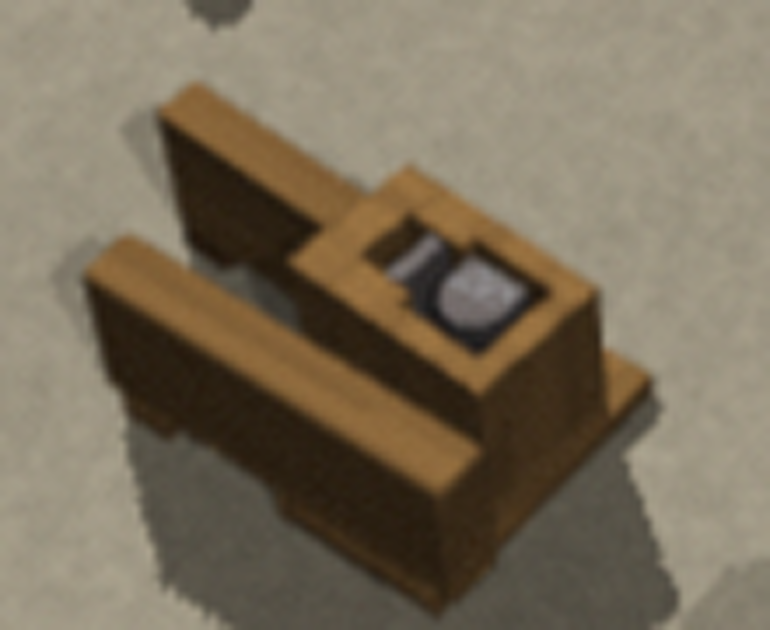

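View pics/b2.png

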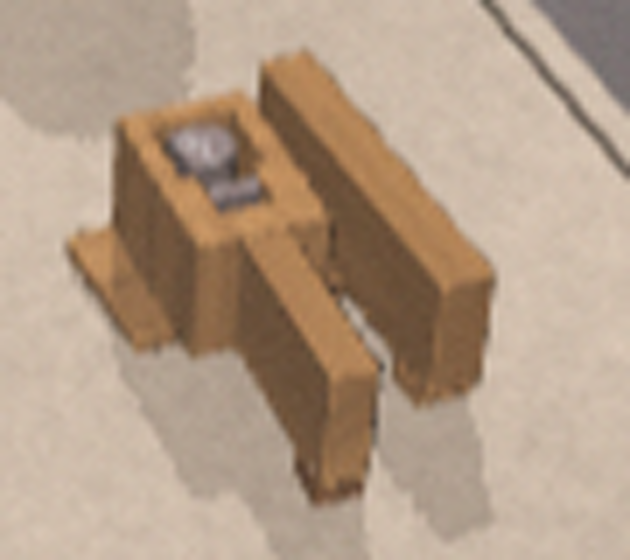

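View pics/b3.png

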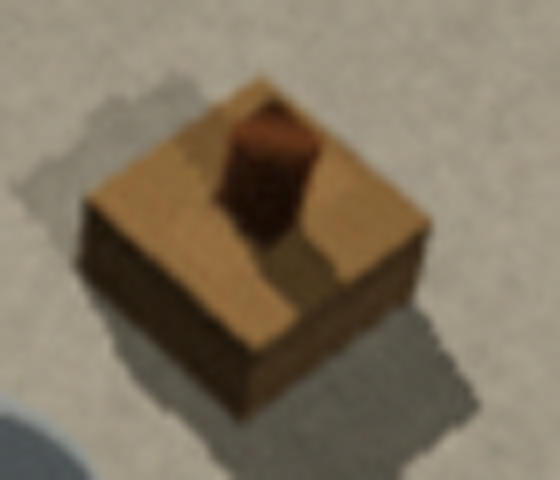

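```bash
python3 - <<'E'
from h import *
d=np.load("a_scene.npy");ds=np.load("a_side.npy")
W=cloud("scene",d).reshape(-1,3);S=cloud("side",ds).reshape(-1,3)
for n,C in(("scene",W),("side",S)):
    m=(C[:,0]>500)&(C[:,0]<760)&(C[:,1]>-150)&(C[:,1]<160)&(C[:,2]>64)&(C[:,2]<76)
    P=C[m];
    print(n,len(P),P.min(0).round(),P.max(0).round(),np.median(P[:,2]))
    # BEV
    im=np.zeros((330,280,3),np.uint8)
    for p in P: im[int(160-p[1]),int(p[0]-490)]=255
    im=cv2.dilate(im,np.ones((3,3)))
    cv2.imwrite(f"pics/bev_{n}.png",cv2.resize(im,None,fx=1.8,fy=1.8))
    for lo,hi,box,nm in((30,42,(400,600,200,380),"block"),(50,75,(400,600,200,380),"wedge"),(115,140,(430,500,-340,-250),"pounder"),(7,14,(380,540,-370,-220),"coaster")):
        q=C[(C[:,0]>box[0])&(C[:,0]<box[1])&(C[:,1]>box[2])&(C[:,1]<box[3])&(C[:,2]>lo)&(C[:,2]<hi)]
        print(nm,len(q),q.mean(0).round(1),q.min(0).round(),q.max(0).round(),cv2.minAreaRect(q[:,:2].astype(np.float32)))
E
python3 -c "
import cv2,numpy as np
a=[cv2.imread('pics/bev_%s.png'%n) for n in('scene','side')]
a=np.hstack(a);print(a.shape)
cv2.imwrite('pics/bev.png',cv2.resize(a,None,fx=.75,fy=.75))"
```

```text
scene 1519 [594. -95.  64.] [697.  93.  73.] 68.71880175587815
block 670 [483.1 291.7  34.6] [437. 248.  30.] [518. 329.  42.] ((477.990966796875, 288.9678649902344), (70.51280212402344, 73.01053619384766), 79.45769500732422)
wedge 107 [478.5 291.   62. ] [467. 278.  50.] [487. 301.  69.] ((476.2109375, 290.3795166015625), (22.06932830810547, 18.5576114654541), 79.36165618896484)
pounder 75 [ 467.1 -292.9  125.2] [ 452. -310.  115.] [ 478. -282.  132.] ((463.8267822265625, -295.9125671386719), (29.43365478515625, 22.114856719970703), 41.17572021484375)
coaster 323 [ 475.5 -291.5    9.6] [ 380. -348.    7.] [ 521. -220.   14.] ((440.7645568847656, -284.60797119140625), (92.49562072753906, 160.71937561035156), 61.54648208618164)
side 854 [589. -98.  64.] [691.  92.  72.] 67.48703895736416
block 249 [472.4 282.8  33.8] [436. 246.  30.] [512. 327.  41.] ((473.0649719238281, 284.7296142578125), (71.2850341796875, 69.5587158203125), 77.65316772460938)
wedge 40 [470.7 284.1  61.1] [462. 275.  51.] [479. 300.  69.] ((471.4818115234375, 288.03680419921875), (23.34331512451172, 15.843652725219727), 75.4060287475586)
pounder 131 [ 458.2 -301.5  125.5] [ 447. -312.  115.] [ 472. -287.  132.] ((458.7344970703125, -299.26055908203125), (21.901391983032227, 25.13782501220703), 20.539302825927734)
coaster 568 [ 459.7 -305.5    9. ] [ 380. -349.    7.] [ 513. -221.   14.] ((435.3662414550781, -290.3648681640625), (93.09733581542969, 159.42691040039062), 63.780818939208984)
(594, 1008, 3)
```

View pics/bev.png

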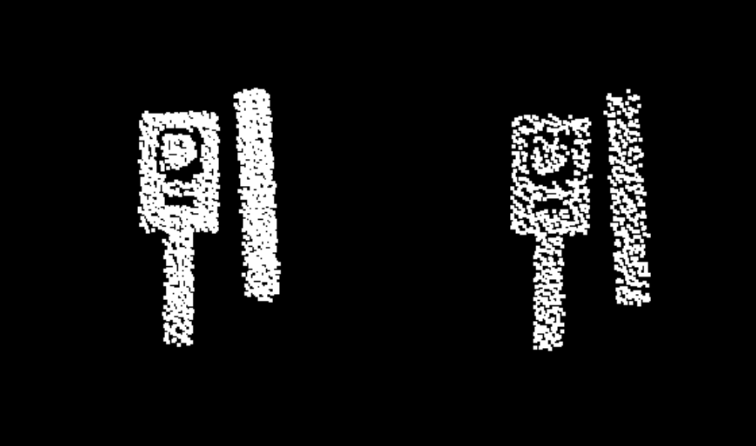

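```bash
cat >> h.py <<'E'
from scipy.spatial.transform import Rotation as Ro
def Rdown(adeg):
    a=np.radians(adeg);c,s=np.cos(a),np.sin(a)
    return np.array([[c,0,-s],[s,0,c],[0,-1,0]])
def plan(targets,s=None):
    """targets: list of (pos, adeg). prints units relative to current measured pose"""
    s=s or read_state();R0=s["eef_rot"];p0=s["eef_pos"]
    print("pos",p0.round(1),"a",np.degrees(np.arctan2(R0[1,0],R0[0,0])).round(2),"t",round(s["time_s"],2),"op",round(s["opening"],3),"F",s["contact_force"].round(1))
    for p,a in targets:
        sh=R0.T@(np.array(p,float)-p0)/50
        rv=Ro.from_matrix(R0.T@Rdown(a)).as_rotvec(degrees=True)/8
        print([sh.round(3).tolist(),rv.round(3).tolist()])
E
python3 -c "
from h import *
plan([((590,30,300),94.5)])"
```

```text
pos [152.3 580.1 230.9] a 75.29 t 0.15 op 1.001 F [1.4 0.2 0.7]
[[-8.419, -1.376, -11.261], [-0.003, -2.402, -0.007]]
```

>>> {"fn": "drive_tool", "kwargs": {"commands": [[[-8.42, -1.38, -11.26], [0, -2.4, 0]], [[-8.42, -1.38, -11.26], [0, -2.4, 0]], [[-8.42, -1.38, -11.26], [0, -2.4, 0]], [[-8.42, -1.38, -11.26], [0, -2.4, 0]], [[-8.42, -1.38, -11.26], [0, -2.4, 0]], [[-8.42, -1.38, -11.26], [0, -2.4, 0]], [[-8.42, -1.38, -11.26], [0, -2.4, 0]], [[-8.42, -1.38, -11.26], [0, -2.4, 0]], [[-8.42, -1.38, -11.26], [0, -2.4, 0]], [[-8.42, -1.38, -11.26], [0, -2.4, 0]], [[-8.42, -1.38, -11.26], [0, -2.4, 0]], [[-8.42, -1.38, -11.26], [0, -2.4, 0]], [[-8.42, -1.38, -11.26], [0, -2.4, 0]], [[-8.42, -1.38, -11.26], [0, -2.4, 0]], [[-8.42, -1.38, -11.26], [0, -2.4, 0]], [[-8.42, -1.38, -11.26], [0, -2.4, 0]], [[-8.42, -1.38, -11.26], [0, -2.4, 0]], [[-8.42, -1.38, -11.26], [0, -2.4, 0]], [[-8.42, -1.38, -11.26], [0, -2.4, 0]]], "fingers": 1, "squeeze": 40}}

```text
time_s: 2.05
eef_pos: [589.4, 31.5, 300.9]
eef_rot: [[-0.08, 0.0, -0.997], [0.997, 0.0, -0.08], [0.0, -1.0, -0.0]]
contact_force: [0.8, 0.1, 0.4]
opening: -0.0
```

Run:
```python
from h import *
s=read_state();im,d=read_camera("wrist");print(s["eef_pos"],s["eef_rot"].round(3).tolist(),s["qvel"].round(2),s["q"].round(1),s["time_s"])
cv2.imwrite("pics/c_wrist.png",im);np.save("c_wrist.npy",d)
import pickle;pickle.dump(s,open("c.pkl","wb"))
```

```text
[589.42870972  31.45716769 300.87294334] [[-0.08, 0.0, -0.997], [0.997, 0.0, -0.08], [0.0, -1.0, -0.0]] [-0.12  0.06  0.11 -0.01 -0.06 -0.25] [ -9.6   5.9  12.8  96.8   0.  -14.2] 2.05
```

View pics/c_wrist.png

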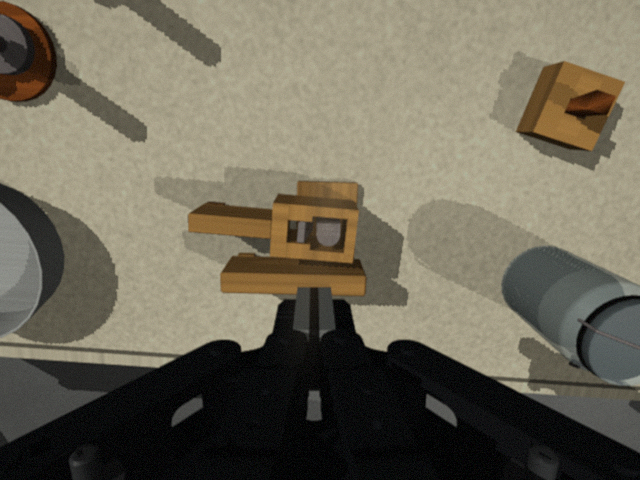

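Run:
```python
from h import *
import pickle
s=pickle.load(open("c.pkl","rb"));d=np.load("c_wrist.npy");im=cv2.imread("pics/c_wrist.png")
W=cloud("wrist",d,s)
for (u,v) in [(300,350),(200,150),(420,160),(320,280),(250,275),(280,205),(328,235),(200,220),(345,205),(322,187),(555,85),(590,105)]:
    print(u,v,W[v,u].round(1))
cv2.imwrite("pics/c1.png",cv2.resize(im[170:310,180:380],None,fx=4,fy=4,interpolation=cv2.INTER_CUBIC))
cv2.imwrite("pics/c2.png",cv2.resize(im[50:160,500:640],None,fx=5,fy=5,interpolation=cv2.INTER_CUBIC))
```

```text
300 350 [576.2  26.7 351.7]
200 150 [ 549.2 -100.7    1.3]
420 160 [5.403e+02 1.496e+02 2.000e-01]
320 280 [667.6  44.5  71.3]
250 275 [668.5 -29.1  69.7]
280 205 [591.4  -1.8  70.8]
328 235 [619.   48.6  68.3]
200 220 [613.  -80.9  70.9]
345 205 [589.6  64.3  52.1]
322 187 [578.7  40.2   9.9]
555 85 [455.2 262.   36.6]
590 105 [474.4 281.1  67.4]
```

View pics/c1.png

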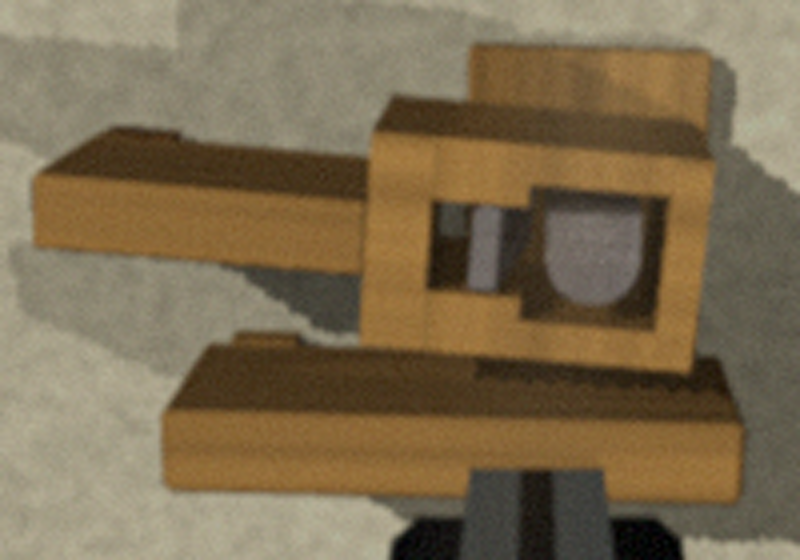

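View pics/c2.png

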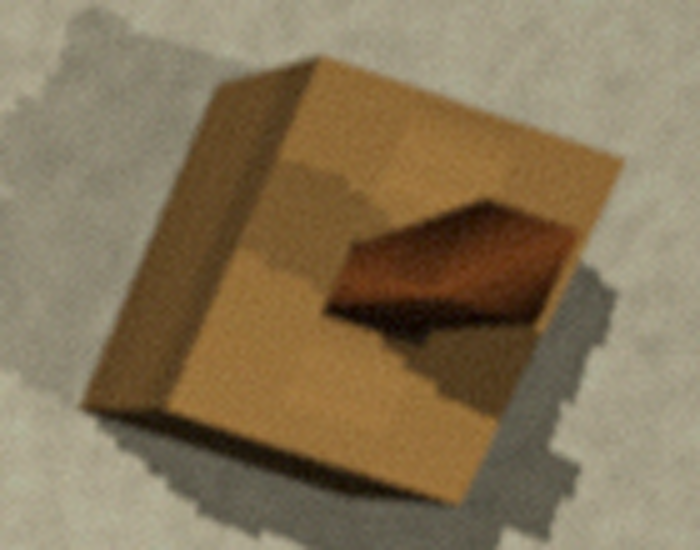

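```bash
cat >> h.py <<'E'
def ray(n,u,v,z,state=None):
    c=camera_info(n);K=c["K"]
    r=np.array([(u-K[0,2])/K[0,0],(v-K[1,2])/K[1,1],1.0])
    if n=="wrist":
        H=c["hand_eye"];o=state["eef_rot"]@H[:3,3]+state["eef_pos"];dr=state["eef_rot"]@H[:3,:3]@r
    else:
        o=-c["R"].T@c["t"];dr=c["R"].T@r
    return o+dr*(z-o[2])/dr[2]
def fit2d(M,Wd):
    M=np.array(M,float);Wd=np.array(Wd)[:,:2]
    mc,wc=M.mean(0),Wd.mean(0)
    A=(M-mc);B=(Wd-wc)
    th=np.arctan2((A[:,0]*B[:,1]-A[:,1]*B[:,0]).sum(),(A*B).sum())
    R=np.array([[np.cos(th),-np.sin(th)],[np.sin(th),np.cos(th)]])
    t=wc-R@mc
    return np.degrees(th),t,(B-A@R.T)
E
python3 - <<'E'
from h import *
import pickle
s=pickle.load(open("c.pkl","rb"))
def c1(x,y,z=70): return ray("wrist",180+x/4-.4,170+y/4-.4,z,s)
rail=[c1(165,412),c1(740,422),c1(740,500),c1(166,488)]
hub=[c1(378,132),c1(712,158),c1(692,372),c1(362,345)]
tip=[c1(38,175),c1(35,245)]
for n,q in(("rail",rail),("hub",hub),("tip",tip)): print(n,np.array(q).round(1).tolist())
# rail in stand frame
th,t,r=fit2d([(44,-112),(44,42),(68,42),(68,-112)],rail);print("stand",th,t,r.round(1).tolist())
print("shaft centre px", c1(593,247))
# leg frame: -x along the leg. hub ends x=-58, width 56
print("hub sides",[np.linalg.norm(hub[i]-hub[(i+1)%4]).round(1) for i in range(4)])
L=np.linalg.norm(hub[0]-hub[1])
# leg frame corners: tip end x=-58,+-28 ; other end x=L-58. hub[0]: leg tip side, rail-far => +y leg? opens toward +y
th2,t2,r2=fit2d([(-58,28),(L-58,28),(L-58,-28),(-58,-28),(-142,10),(-142,-10)],hub+tip);print("leg",th2,t2,r2.round(1).tolist())
E
```

```text
rail [[668.1, -59.6, 70.0], [658.9, 90.7, 70.0], [680.9, 93.3, 70.0], [689.7, -59.0, 70.0]]
hub [[589.6, -7.8, 70.0], [589.5, 75.5, 70.0], [646.1, 76.7, 70.0], [645.6, -9.1, 70.0]]
tip [[607.3, -92.1, 70.0], [625.5, -93.0, 70.0]]
stand 3.421236180080612 [616.39501919  47.96143582] [[1.1, 1.7], [1.1, -1.8], [-0.9, -0.6], [-1.3, 0.8]]
shaft centre px [614.73736683  48.02795564  70.        ]
hub sides [np.float64(83.4), np.float64(56.6), np.float64(85.8), np.float64(55.9)]
leg 89.55794516350115 [617.71965906  49.91463975] [[0.4, 0.0], [-0.4, 0.0], [0.2, 1.6], [0.3, -0.8], [0.7, -0.1], [-1.1, -0.8]]
```

Run:
```python
from h import *
a=94.6
plan([((642,-74,130),a),((642,-74,66),a)])
H=np.array([617,49.])
for phi in [85,75,65,55,45,35,25,15,8,3,-2]:
    f=np.radians(phi);R=np.array([[np.cos(f),-np.sin(f)],[np.sin(f),np.cos(f)]])
    p=H+R@[-122,-24]
    dd=Rdown(a).T@(np.append(p,66)-[642,-74,66])/50
    print(phi,p.round(1),dd.round(2).tolist())
```

```text
pos [589.5  31.3 300.9] a 94.57 t 2.1 op -0.0 F [-1.1 -0.  -0.3]
[[-2.183, 3.417, -0.877], [0.004, -0.003, 0.001]]
[[-2.183, 4.697, -0.876], [0.004, -0.003, 0.001]]
85 [630.3 -74.6] [0.01, 0.0, 0.23]
75 [608.6 -75.1] [0.03, 0.0, 0.67]
65 [587.2 -71.7] [0.13, 0.0, 1.09]
55 [566.7 -64.7] [0.31, 0.0, 1.49]
45 [547.7 -54.2] [0.55, 0.0, 1.85]
35 [530.8 -40.6] [0.84, 0.0, 2.16]
25 [516.6 -24.3] [1.19, 0.0, 2.42]
15 [505.4  -5.8] [1.58, 0.0, 2.61]
8 [499.5   8.3] [1.87, 0.0, 2.71]
3 [496.4  18.6] [2.08, 0.0, 2.75]
-2 [494.2  29.3] [2.3, 0.0, 2.78]
```

>>> {"fn": "drive_tool", "kwargs": {"commands": [[[-2.18, 3.4, -0.88], [0, 0, 0]], [[-2.18, 3.4, -0.88], [0, 0, 0]], [[-2.18, 3.4, -0.88], [0, 0, 0]], [[-2.18, 3.4, -0.88], [0, 0, 0]], [[-2.18, 3.4, -0.88], [0, 0, 0]], [[-2.18, 3.4, -0.88], [0, 0, 0]], [[-2.18, 3.9, -0.88], [0, 0, 0]], [[-2.18, 4.3, -0.88], [0, 0, 0]], [[-2.18, 4.7, -0.88], [0, 0, 0]], [[-2.18, 4.7, -0.88], [0, 0, 0]]]}}

```text
time_s: 3.1
eef_pos: [641.6, -73.4, 65.2]
eef_rot: [[-0.08, -0.001, -0.997], [0.997, 0.001, -0.08], [0.001, -1.0, 0.001]]
contact_force: [-0.4, 0.4, -0.6]
opening: 0.001
```

Run:
```python
from h import *
print(read_state()["contact_force"],read_state()["eef_pos"])
im,d=read_camera("scene");im2,d=read_camera("side");cv2.imwrite("pics/d1.png",cv2.resize(np.hstack([im[200:360,180:340],im2[160:320,320:480]]),None,fx=2.5,fy=2.5,interpolation=cv2.INTER_CUBIC))
```

```text
[-0.44580154  0.39752636 -0.62731021] [641.64805653 -73.44590657  65.18581384]
```

View pics/d1.png

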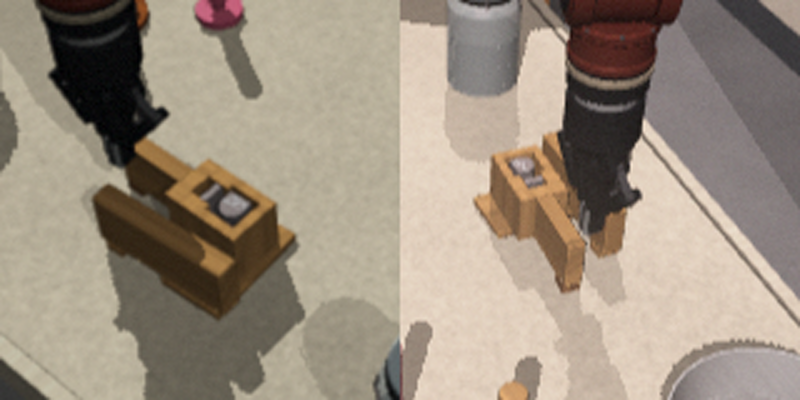

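>>> {"fn": "drive_tool", "kwargs": {"commands": [[[0.01, 0, 0.23], [0, 0, 0]], [[0.02, 0, 0.45], [0, 0, 0]], [[0.03, 0, 0.67], [0, 0, 0]], [[0.07, 0, 0.88], [0, 0, 0]], [[0.13, 0, 1.09], [0, 0, 0]], [[0.21, 0, 1.29], [0, 0, 0]], [[0.31, 0, 1.49], [0, 0, 0]], [[0.42, 0, 1.67], [0, 0, 0]], [[0.55, 0, 1.85], [0, 0, 0]], [[0.69, 0, 2.01], [0, 0, 0]], [[0.84, 0, 2.16], [0, 0, 0]], [[1.01, 0, 2.3], [0, 0, 0]], [[1.19, 0, 2.42], [0, 0, 0]], [[1.38, 0, 2.52], [0, 0, 0]], [[1.58, 0, 2.61], [0, 0, 0]], [[1.72, 0, 2.66], [0, 0, 0]], [[1.8, 0, 2.7], [0, 0, 0]], [[1.87, 0, 2.71], [0, 0, 0]], [[1.87, 0, 2.71], [0, 0, 0]]]}}

```text
time_s: 5.1
eef_pos: [499.7, 8.0, 65.3]
eef_rot: [[-0.079, -0.001, -0.997], [0.997, 0.0, -0.079], [0.0, -1.0, 0.001]]
contact_force: [0.4, -0.2, 0.1]
opening: 0.003
```

Run:
```python
from h import *
s=read_state();im,d=read_camera("wrist");print(s["eef_pos"],s["contact_force"])
cv2.imwrite("pics/e_wrist.png",im)
im,d=read_camera("scene");im2,d=read_camera("side");cv2.imwrite("pics/e1.png",cv2.resize(np.hstack([im[200:360,180:340],im2[160:320,320:480]]),None,fx=2.5,fy=2.5,interpolation=cv2.INTER_CUBIC))
```

```text
[499.74908426   7.95861124  65.31446464] [ 0.35823435 -0.15874549  0.14455548]
```

View pics/e_wrist.png

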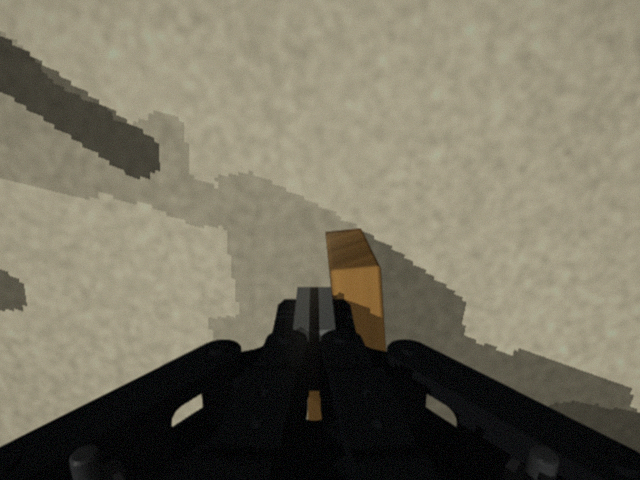

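View pics/e1.png

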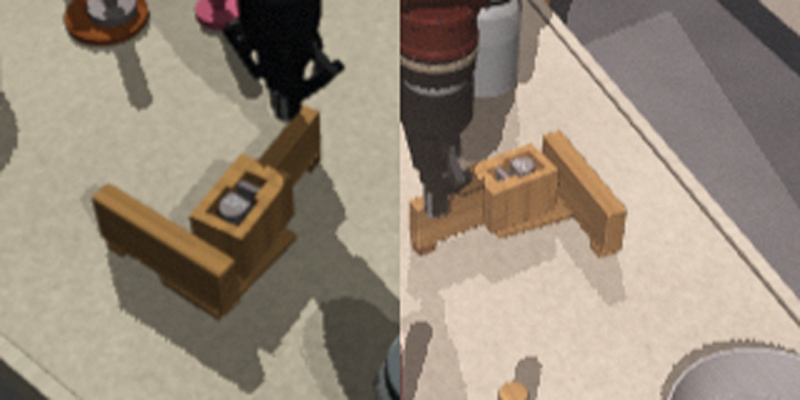

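>>> {"fn": "drive_tool", "kwargs": {"commands": [[[0.08, 0, 0.02], [0, 0, 0]], [[0.16, 0, 0.04], [0, 0, 0]], [[0.22, 0, 0.04], [0, 0, 0]], [[0.22, 0, 0.04], [0, 0, 0]]]}}

```text
time_s: 5.65
eef_pos: [497.0, 18.8, 65.5]
eef_rot: [[-0.079, -0.0, -0.997], [0.997, 0.0, -0.079], [0.0, -1.0, 0.0]]
contact_force: [0.1, 0.1, 0.2]
opening: 0.0
```

>>> {"fn": "drive_tool", "kwargs": {"commands": [[[0.08, 0, 0], [0, 0, 0]], [[0.14, 0, 0], [0, 0, 0]], [[0.14, 0, 0], [0, 0, 0]]]}}

```text
time_s: 5.95
eef_pos: [496.4, 25.1, 65.4]
eef_rot: [[-0.078, -0.0, -0.997], [0.997, -0.001, -0.078], [-0.001, -1.0, 0.001]]
contact_force: [-0.7, -4.0, 0.1]
opening: 0.003
```

>>> {"fn": "drive_tool", "kwargs": {"commands": [[[0.05, 0, 0], [0, 0, 0]], [[0.06, 0, 0], [0, 0, 0]], [[0.06, 0, 0], [0, 0, 0]], [[0.06, 0, 0], [0, 0, 0]]]}}

```text
time_s: 6.35
eef_pos: [496.4, 25.6, 65.5]
eef_rot: [[-0.076, -0.001, -0.997], [0.997, -0.006, -0.076], [-0.006, -1.0, 0.001]]
contact_force: [-2.0, -16.6, -2.0]
opening: -0.005
```

```bash
python3 -c "
from h import *
plan([((496,15,66),94.5),((496,15,130),94.5),((650,46,200),93.5)])"
```

```text
pos [496.4  25.6  65.5] a 94.37 t 6.35 op -0.005 F [ -2.  -16.6  -2. ]
[[-0.211, -0.01, 0.024], [-0.007, -0.016, -0.044]]
[[-0.219, -1.29, 0.025], [-0.007, -0.016, -0.044]]
[[0.156, -2.695, -3.092], [-0.007, 0.109, -0.044]]
```

>>> {"fn": "drive_tool", "kwargs": {"commands": [[[-0.3, 0, 0], [0, 0, 0]], [[-0.3, 0, 0], [0, 0, 0]], [[-0.3, -0.6, 0], [0, 0, 0]], [[-0.3, -1.3, 0], [0, 0, 0]], [[0, -2, -1], [0, 0.1, 0]], [[0.1, -2.7, -2], [0, 0.1, 0]], [[0.1, -2.7, -3.1], [0, 0.1, 0]], [[0.1, -2.7, -3.1], [0, 0.1, 0]], [[0.1, -2.7, -3.1], [0, 0.1, 0]], [[0.1, -2.7, -3.1], [0, 0.1, 0]]]}}

```text
time_s: 7.35
eef_pos: [650.2, 45.9, 199.7]
eef_rot: [[-0.065, -0.001, -0.998], [0.998, 0.001, -0.065], [0.001, -1.0, 0.001]]
contact_force: [-0.2, -0.2, 0.2]
opening: 0.0
```

Run:
```python
from h import *
import pickle
s=read_state();im,d=read_camera("wrist");print(s["eef_pos"],s["qvel"].round(1))
cv2.imwrite("pics/f_wrist.png",im);np.save("f.npy",d);pickle.dump(s,open("f.pkl","wb"))
```

```text
[650.21931453  45.86643837 199.72865852] [-0.3 -2.6 -2.3  0.1 -0.2 -0.1]
```

View pics/f_wrist.png

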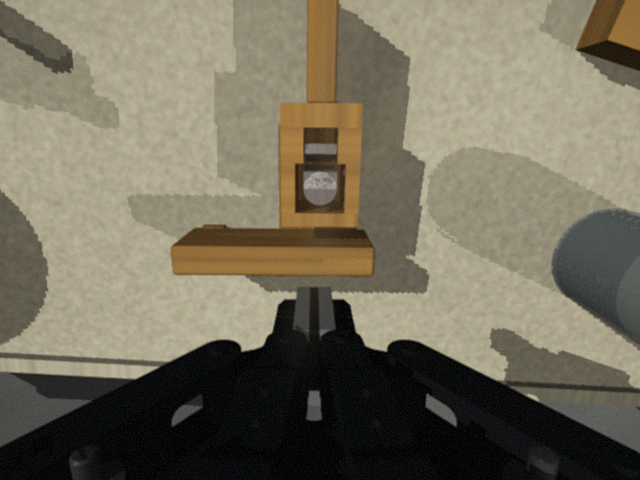

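Run:
```python
from h import *
im=cv2.imread("pics/f_wrist.png")
cv2.imwrite("pics/f1.png",cv2.resize(im[95:235,270:375],None,fx=5,fy=5,interpolation=cv2.INTER_CUBIC)[:600*2])
cv2.imwrite("pics/f1.png",cv2.resize(im[95:235,270:375],None,fx=4.2,fy=4.2,interpolation=cv2.INTER_CUBIC))
cv2.imwrite("pics/f2.png",cv2.resize(im[215:285,160:385],None,fx=3.5,fy=3.5,interpolation=cv2.INTER_CUBIC))
```

```text
(no output)
```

View pics/f1.png

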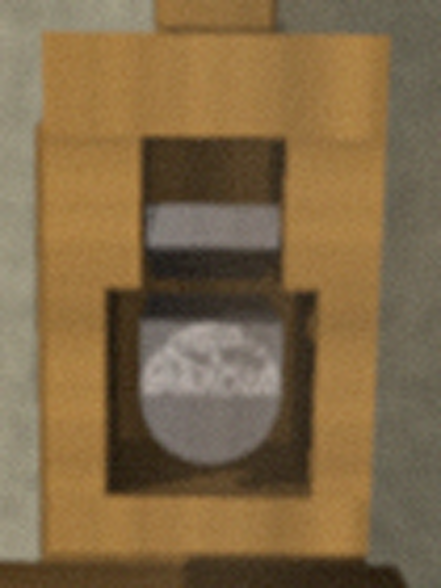

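View pics/f2.png

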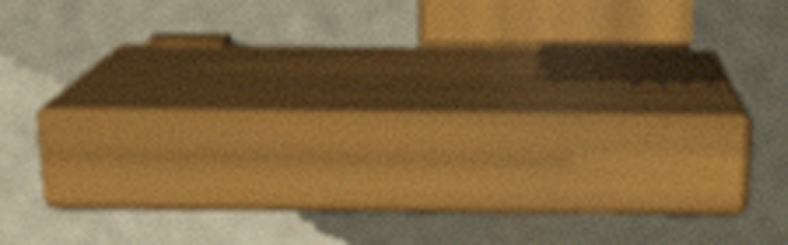

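Run:
```python
from h import *
import pickle
s=pickle.load(open("f.pkl","rb"))
def f1(x,y,z=70): return ray("wrist",270+(x+.5)/4.2-.5,95+(y+.5)/4.2-.5,z,s)
def f2(x,y,z=70): return ray("wrist",160+(x+.5)/3.5-.5,215+(y+.5)/3.5-.5,z,s)
print("jaw",f1(146,249),f1(280,249));print("flat",f1(140,321),f1(283,321))
print("shaft ctr sides",f1(139,394),f1(283,394),"bottom",f1(211,465))
print("hub",*[f1(*p).round(1) for p in((42,33),(390,36),(370,558),(40,556))])
rail=[f2(40,110),f2(748,117),f2(745,212),f2(47,206)]
print(np.array(rail).round(1).tolist())
th,t,r=fit2d([(44,-112),(44,42),(68,42),(68,-112)],rail);print("stand",th,t,r.round(1).tolist())
hub=[f1(42,33),f1(390,36),f1(370,558),f1(40,556)]
th,t,r=fit2d([(-58,-28),(-58,28)],hub[:2]);print("hub end",th,t)
slot=[f1(142,137),f1(283,137),f1(283,290),f1(142,290)]
print("slot",np.array(slot).round(1).tolist())
d=np.load("f.npy");W=cloud("wrist",d,s)
print("z hub", W[120,320],"rail",W[260,270],"table",W[180,400])
```

```text
jaw [594.66191962  35.93699248  70.        ] [593.21568138  58.20919021  70.        ]
flat [606.5636856   35.61722513  70.        ] [605.0027085   59.67415604  70.        ]
shaft ctr sides [618.87348074  36.15073839  70.        ] [617.28319687  60.6781401   70.        ] bottom [630.329078    49.26396835  70.        ]
hub [561.9  17.3  70. ] [558.7  73.2  70. ] [645.   78.3  70. ] [648.4  20.4  70. ]
[[668.3, -59.6, 70.0], [660.1, 91.5, 70.0], [681.7, 93.2, 70.0], [690.2, -58.9, 70.0]]
stand 3.13837164253056 [617.24347005  48.43813083] [[1.0, 1.4], [1.2, -1.3], [-1.1, -0.9], [-1.1, 0.8]]
hub end 3.2572476208535037 [618.20078152  48.51533654]
slot [[576.8, 34.2, 70.0], [575.4, 57.3, 70.0], [599.9, 59.3, 70.0], [601.4, 35.7, 70.0]]
z hub [571.38297192  45.26804333  70.19016066] rail [674.55369553  14.55946326  69.90225974] table [615.71779373 121.20857588   0.72639791]
```

```bash
python3 -c "
from h import *
plan([((535,288,205),93.5)])"
```

```text
pos [649.7  45.8 200. ] a 93.7 t 7.4 op 0.003 F [ 1.  -0.4 -0.2]
[[4.983, -0.093, 1.977], [-0.008, 0.025, 0.006]]
```

>>> {"fn": "drive_tool", "kwargs": {"commands": [[[1, -0.6, 1], [0, 0, 0]], [[3, -0.6, 1.98], [0, 0, 0]], [[4, -0.4, 1.98], [0, 0, 0]], [[4.98, -0.1, 1.98], [0, 0, 0]], [[4.98, -0.1, 1.98], [0, 0, 0]], [[4.98, -0.1, 1.98], [0, 0, 0]], [[4.98, -0.1, 1.98], [0, 0, 0]], [[4.98, -0.1, 1.98], [0, 0, 0]], [[4.98, -0.1, 1.98], [0, 0, 0]]], "fingers": -1}}

```text
time_s: 8.3
eef_pos: [535.6, 286.6, 205.9]
eef_rot: [[-0.063, 0.0, -0.998], [0.998, 0.0, -0.063], [0.0, -1.0, -0.001]]
contact_force: [-0.5, -0.0, 0.3]
opening: 1.0
```

Run:
```python
from h import *
import pickle
s=read_state();im,d=read_camera("wrist");print(s["eef_pos"],s["qvel"].round(1))
cv2.imwrite("pics/g_wrist.png",im);np.save("g.npy",d);pickle.dump(s,open("g.pkl","wb"))
u,v=proj("wrist",[477,288,67],s);print(u,v)
u,v=int(u),int(v)
x0,y0=max(u-55,0),max(v-55,0);print(x0,y0)
cv2.imwrite("pics/g1.png",cv2.resize(im[y0:y0+110,x0:x0+120],None,fx=5,fy=5,interpolation=cv2.INTER_CUBIC))
```

```text
[535.57708771 286.63800318 205.91141742] [-0.6  0.3  0.5 -0.   0.1  0.1]
320.62376864282515 149.5845807595256
265 94
```

View pics/g1.png

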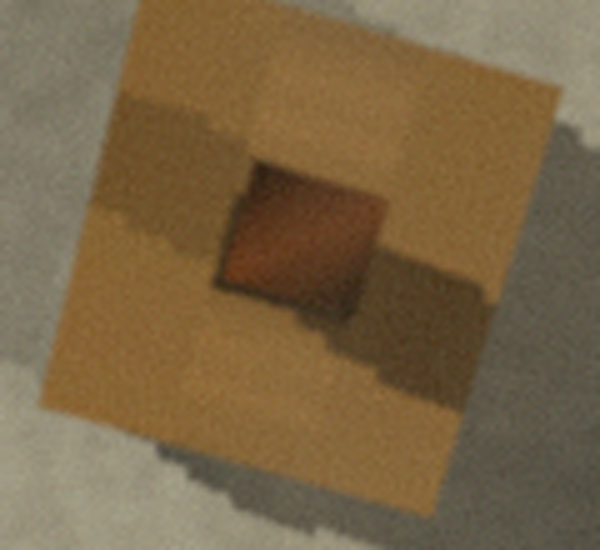

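View pics/g_wrist.png

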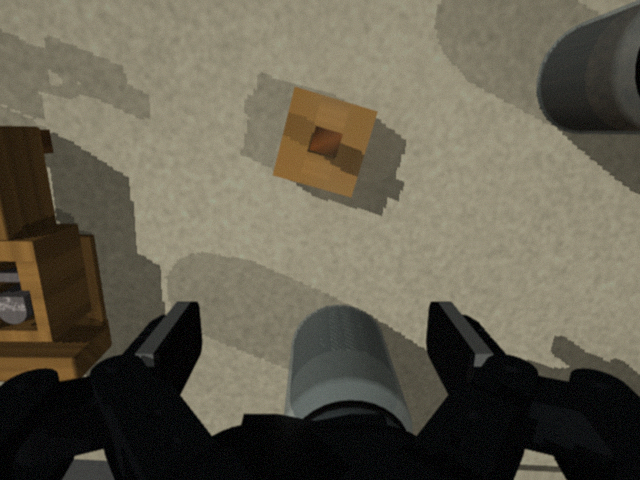

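Run:
```python
from h import *
def cr(f,x,y,w,h,s):
    im=cv2.imread(f)[y:y+h,x:x+w].astype(float)
    im=np.clip((im/255)**0.5*255*1.1,0,255).astype(np.uint8)
    return cv2.resize(im,(int(w*s),int(h*s)),interpolation=cv2.INTER_CUBIC)
a=cr("pics/c_wrist.png",560,85,60,40,6.6)
b=cr("pics/a_scene.png",380,283,40,40,6.6)[:264]
c=cr("pics/a_side.png",280,183,35,40,6.6)[:264]
d=cr("pics/g_wrist.png",300,120,50,50,8)
print(a.shape,b.shape,c.shape)
top=np.hstack([a,b[:, :]]) if a.shape[0]==b.shape[0] else None
o=np.zeros((700,800,3),np.uint8)
o[:a.shape[0],:a.shape[1]]=a;o[:b.shape[0],400:400+b.shape[1]]=b
o[280:280+c.shape[0],0:c.shape[1]]=c;o[280:280+d.shape[0],300:300+d.shape[1]]=d
cv2.imwrite("pics/g3.png",o[:600] if True else o)
for n in("scene","side"):
    c=camera_info(n);print(n,(-c["R"].T@c["t"]).round())
```

```text
(264, 396, 3) (264, 264, 3) (264, 231, 3)
scene [1072.  562.  875.]
side [ 204. -834.  836.]
```

View pics/g3.png

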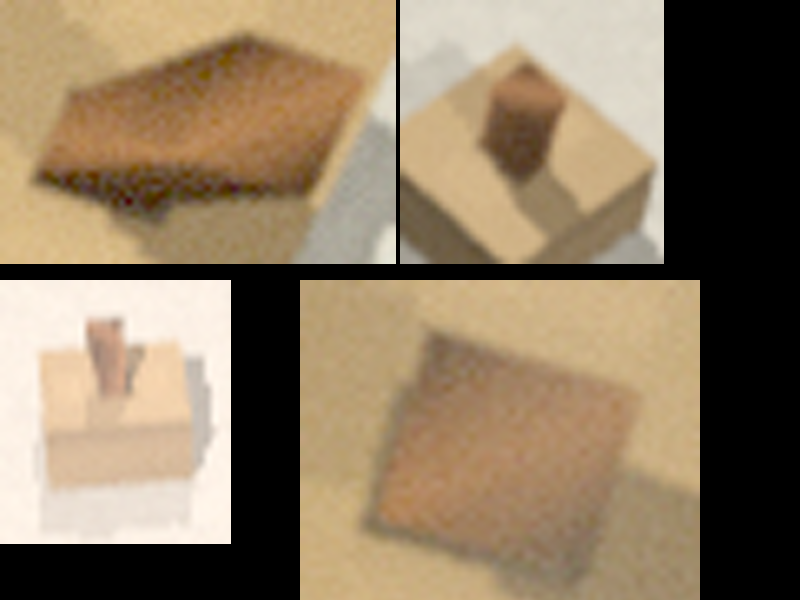

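Run:
```python
from h import *
import pickle
s=pickle.load(open("g.pkl","rb"));d=np.load("g.npy");W=cloud("wrist",d,s)
def f(x,y,z=67): return ray("wrist",300+(x-300+.5)/8-.5,120+(y-280+.5)/8-.5,z,s)
c=[f(430,335),f(640,395),f(595,572),f(378,515)]
print(np.array(c).round(1).tolist(),[np.linalg.norm(c[i]-c[(i+1)%4]).round(1) for i in range(4)])
# wedge model: x axis +x world approx; y axis -> image right. TL: x=-10.9,y=-10 ; TR -10.9,+10; BR 6.25,10; BL 6.25,-10
th,t,r=fit2d([(-10.9,-10),(-10.9,10),(6.25,10),(6.25,-10)],c);print("wedge",th,t,r.round(1).tolist())
def g(x,y,z=36): return ray("wrist",265+(x+.5)/5-.5,94+(y+.5)/5-.5,z,s)
b=[g(135,-10),g(562,88),g(432,517),g(40,407)]
print([np.linalg.norm(b[i]-b[(i+1)%4]).round(1) for i in range(4)])
th,t,r=fit2d([(-35,-33.5),(-35,33.5),(35,33.5),(35,-33.5)],b);print("block",th,t,r.round(1).tolist())
m=(abs(W[...,0]-477)<12)&(abs(W[...,1]-288)<12)&(W[...,2]>60)
P=W[m];print(len(P),P.mean(0),cv2.minAreaRect(P[:,:2].astype(np.float32)))
```

```text
[[461.3, 283.5, 67.0], [465.2, 302.5, 67.0], [480.8, 299.7, 67.0], [477.1, 279.8, 67.0]] [np.float64(19.4), np.float64(15.9), np.float64(20.3), np.float64(16.2)]
wedge -11.330737032151863 [473.36777615 290.93838107] [[0.6, 0.2], [0.5, -0.4], [-0.6, 0.2], [-0.5, -0.1]]
[np.float64(67.8), np.float64(69.8), np.float64(66.8), np.float64(65.7)]
block -10.78857343656364 [474.71391255 290.30121184] [[2.4, -0.5], [-0.1, 0.7], [-0.5, -0.3], [-1.9, 0.1]]
549 [472.19945525 290.77053706  67.2691117 ] ((471.4887390136719, 290.87640380859375), (19.901235580444336, 15.50621223449707), 78.0176773071289)
```

```bash
python3 -c "
from h import *
plan([((472.5,291,120),78.9),((472.5,291,64),78.9)])"
```

```text
pos [535.8 286.5 205.9] a 93.61 t 8.35 op 1.001 F [ 0.3 -0.1  0.2]
[[0.17, 1.718, 1.26], [0.004, 1.838, 0.001]]
[[0.17, 2.838, 1.26], [0.004, 1.838, 0.001]]
```

>>> {"fn": "drive_tool", "kwargs": {"commands": [[[0.17, 0.9, 0.7], [0, 0.9, 0]], [[0.17, 1.7, 1.26], [0, 1.84, 0]], [[0.17, 1.7, 1.26], [0, 1.84, 0]], [[0.17, 1.7, 1.26], [0, 1.84, 0]], [[0.17, 2.2, 1.26], [0, 1.84, 0]], [[0.17, 2.6, 1.26], [0, 1.84, 0]], [[0.17, 2.84, 1.26], [0, 1.84, 0]], [[0.17, 2.84, 1.26], [0, 1.84, 0]], [[0.17, 2.84, 1.26], [0, 1.84, 0]]]}}

```text
time_s: 9.25
eef_pos: [473.7, 292.1, 65.1]
eef_rot: [[0.191, 0.002, -0.981], [0.981, 0.001, 0.191], [0.001, -1.0, -0.002]]
contact_force: [-0.1, -0.0, 0.7]
opening: 1.002
```

Run:
```python
from h import *
import pickle
s=read_state();im,d=read_camera("wrist");print(s["eef_pos"],s["qvel"].round(1))
cv2.imwrite("pics/i_wrist.png",im[200:480]);
```

```text
[473.65425223 292.05752058  65.10112101] [ 0.2 -0.6  0.1  0.  -0.   0.1]
```

View pics/i_wrist.png

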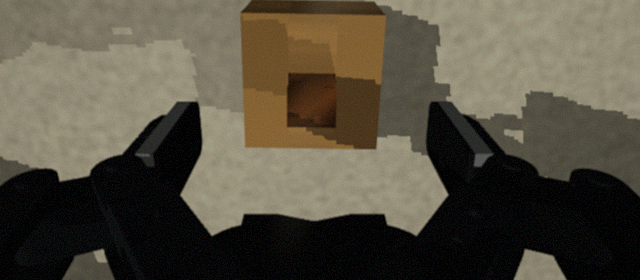

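Run:
```python
from h import *
s=read_state()
im=cv2.imread("pics/i_wrist.png")
cv2.imwrite("pics/i1.png",cv2.resize(im[50:150,240:390],None,fx=5,fy=5,interpolation=cv2.INTER_CUBIC))
for X in [(473.4,290.9)]:
  c,si=np.cos(np.radians(-11.3)),np.sin(np.radians(-11.3))
  for p in[(-10.9,-10),(-10.9,10),(6.25,10),(6.25,-10)]:
    q=proj("wrist",[X[0]+c*p[0]-si*p[1],X[1]+si*p[0]+c*p[1],67],s);print(p,q-[0,200], (q-[240,250])*5)
```

```text
(-10.9, -10) [286.1743847   87.67925845] [230.8719235  188.39629227]
(-10.9, 10) [336.232385    87.87587843] [481.16192499 189.37939217]
(6.25, 10) [335.35487037 126.42948414] [476.77435183 382.14742068]
(6.25, -10) [286.80891541 126.2510893 ] [234.04457705 381.25544649]
```

View pics/i1.png

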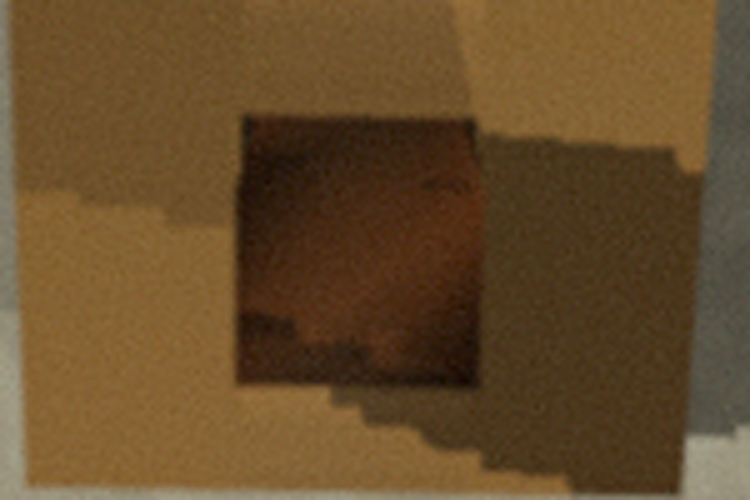

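>>> {"fn": "drive_tool", "kwargs": {"commands": [[[0, 0, 0], [0, 0, 0]], [[0, 0, 0], [0, 0, 0]], [[0, 0, 0], [0, 0, 0]], [[0, 0, 0], [0, 0, 0]], [[0, 0, 0], [0, 0, 0]], [[0, 0, 0], [0, 0, 0]], [[0, 0, 0], [0, 0, 0]], [[0, 0, 0], [0, 0, 0]]], "fingers": 1, "squeeze": 40}}

```text
time_s: 10.1
eef_pos: [472.4, 292.1, 63.8]
eef_rot: [[0.191, 0.0, -0.982], [0.982, 0.0, 0.191], [0.0, -1.0, -0.0]]
contact_force: [-0.8, -0.0, 4.0]
opening: 0.209
```

Run:
```python
from h import *
s=read_state()
im,d=read_camera("wrist");cv2.imwrite("pics/j1.png",cv2.resize(im[220:380,200:430],None,fx=3.4,fy=3.4,interpolation=cv2.INTER_CUBIC))
plan([((468,291,130),79),((545,95,150),93.3),((599.8,47.4,150),93.3)],s)
```

```text
pos [472.4 292.1  63.8] a 78.97 t 10.1 op 0.209 F [-0.8 -0.   4. ]
[[-0.038, -1.325, 0.082], [0.003, -0.004, 0.002]]
[[-3.59, -1.725, -2.179], [0.003, -1.792, 0.002]]
[[-4.315, -1.725, -3.437], [0.003, -1.792, 0.002]]
```

View pics/j1.png

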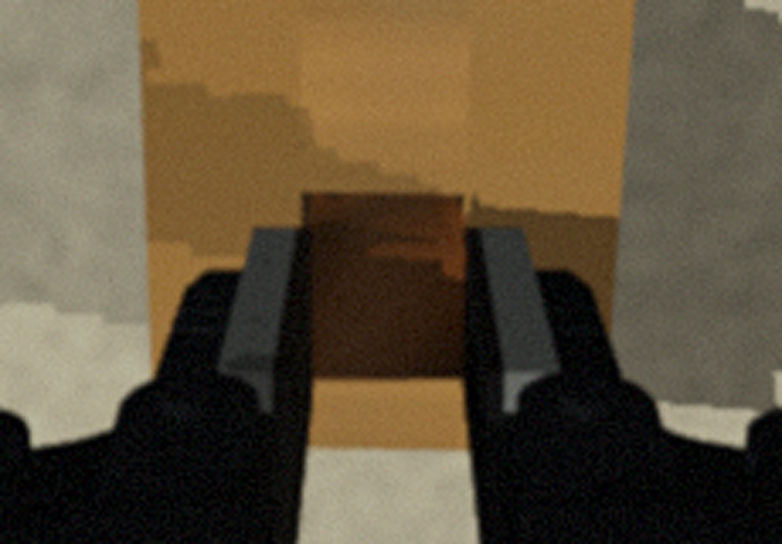

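Run:
```python
from h import *
s=read_state()
for x in(312,387,463):
  for dv in(0,):
    p=ray("wrist",200+x/3.4-.4,220+378/3.4-.4,67,s); print(p.round(1), (s["eef_rot"].T@(p-s["eef_pos"])).round(2))
```

```text
[477.9 281.4  67. ] [-9.41 -3.24 -7.39]
[479.6 290.3  67. ] [-0.39 -3.24 -7.39]
[481.3 299.2  67. ] [ 8.75 -3.24 -7.39]
```

>>> {"fn": "drive_tool", "kwargs": {"commands": [[[0, -0.2, 0], [0, 0, 0]], [[0, -0.6, 0], [0, 0, 0]], [[0, -1.1, 0], [0, 0, 0]], [[-1, -1.7, -0.7], [0, -0.5, 0]], [[-2, -1.73, -1.5], [0, -1, 0]], [[-3, -1.73, -2.2], [0, -1.79, 0]], [[-3.6, -1.73, -2.8], [0, -1.79, 0]], [[-4.3, -1.73, -3.2], [0, -1.79, 0]], [[-4.3, -1.73, -3.2], [0, -1.79, 0]], [[-4.3, -1.73, -3.2], [0, -1.79, 0]], [[-4.3, -1.73, -3.2], [0, -1.79, 0]]]}}

```text
time_s: 11.25
eef_pos: [588.0, 50.2, 150.1]
eef_rot: [[-0.056, -0.0, -0.998], [0.998, 0.0, -0.056], [0.0, -1.0, 0.0]]
contact_force: [0.6, -0.4, -0.5]
opening: 0.216
```

Run:
```python
from h import *
import pickle
s=read_state();im,d=read_camera("wrist")
pickle.dump(s,open("k.pkl","wb"));cv2.imwrite("pics/k_wrist.png",im)
cv2.imwrite("pics/k1.png",cv2.resize(im[180:380,200:430],None,fx=3.4,fy=3,interpolation=cv2.INTER_CUBIC))
a,_=read_camera("side");b,_=read_camera("scene")
cv2.imwrite("pics/k_side.png",a);cv2.imwrite("pics/k_scene.png",b)
cv2.imwrite("pics/k2.png",cv2.resize(np.hstack([a[170:250,330:410],b[220:300,230:310]]),None,fx=5,fy=5,interpolation=cv2.INTER_CUBIC))
plan([((599.8,47.4,150),93.3)],s)
```

```text
pos [588.   50.2 150.1] a 93.22 t 11.25 op 0.216 F [ 0.6 -0.4 -0.5]
[[-0.069, 0.003, -0.233], [-0.003, -0.009, 0.003]]
```

View pics/k1.png

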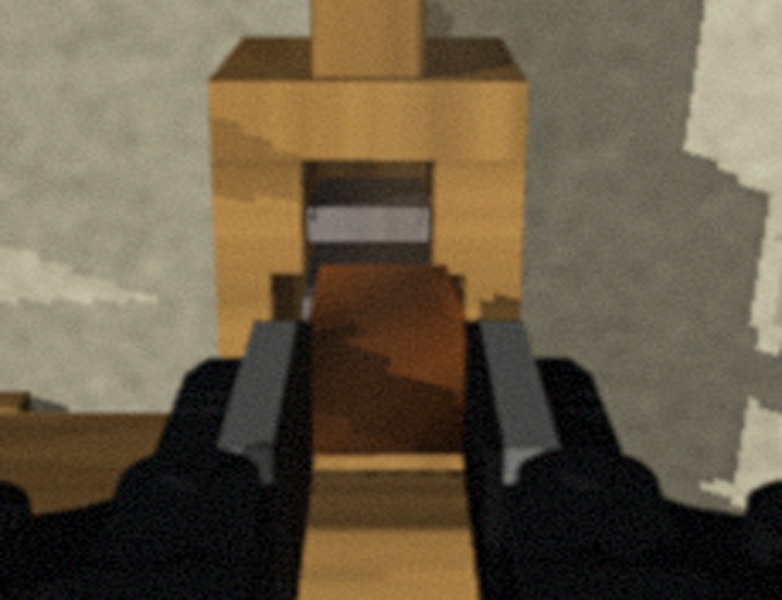

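View pics/k2.png

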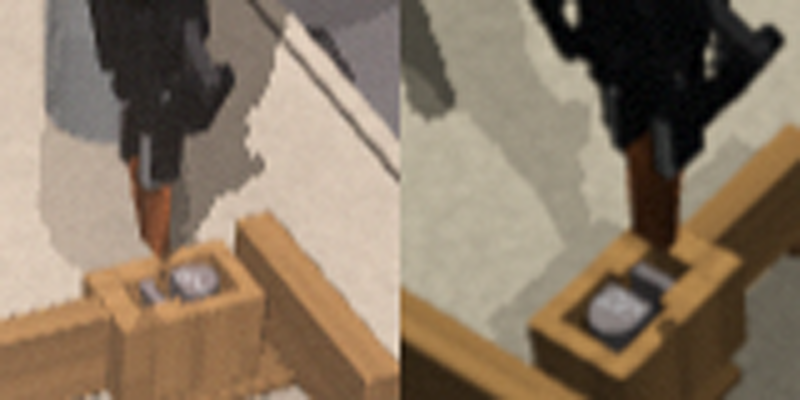

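Run:
```python
from h import *
import pickle
s=pickle.load(open("k.pkl","rb"))
def f(x,y,z): return ray("wrist",200+(x+.5)/3.4-.5,180+(y+.5)/3-.5,z,s)
T=lambda p:(s["eef_rot"].T@(p-s["eef_pos"])).round(2)
print("tip corners tool",T(f(318,265,98.3)),T(f(447,265,98.3)))
print("top flat",T(f(312,454,153.3)),T(f(463,454,153.3)))
print("jaw",f(308,242,70).round(1),f(428,242,70).round(1),"jaw back",f(308,207,70).round(1),f(428,207,70).round(1))
print("slot",f(304,165,70).round(1),f(433,165,70).round(1),f(304,250,70).round(1),f(433,250,70).round(1),"hub front",f(210,80,70).round(1),f(527,80,70).round(1))
print("pred jaw px",[ (proj("wrist",np.append(np.array([617.9,48.5])+np.array([[np.cos(.0576),-np.sin(.0576)],[np.sin(.0576),np.cos(.0576)]])@q,70),s)-[200,180])*[3.4,3] for q in[(-24.5,-12),(-24.5,12),(-58,-28),(-58,28)]])
```

```text
tip corners tool [-11.07  51.84  -0.29] [ 9.54 51.85 -0.29]
top flat [-9.04 -3.17 -7.51] [ 9.13 -3.16 -7.51]
jaw [594.4  36.1  70. ] [593.2  57.9  70. ] jaw back [586.8  35.8  70. ] [585.6  57.4  70. ]
slot [578.   34.8  70. ] [576.7  57.7  70. ] [596.2  35.5  70. ] [594.9  58.9  70. ] hub front [561.5  17.7  70. ] [558.4  73.   70. ]
pred jaw px [array([301.32112782, 239.56745601]), array([433.33393624, 239.41332206]), array([206.04770158,  79.37340766]), array([526.57136926,  79.01073679])]
```

```bash
python3 -c "
from h import *
plan([((597.5,47.8,126),93.3)])"
```

```text
pos [587.8  51.5 150.2] a 93.37 t 11.4 op 0.211 F [ 0.1 -0.5 -1. ]
[[-0.086, 0.483, -0.19], [-0.001, 0.008, 0.002]]
```

>>> {"fn": "drive_tool", "kwargs": {"commands": [[[-0.05, 0.2, -0.1], [0, 0, 0]], [[-0.086, 0.483, -0.19], [0, 0, 0]], [[-0.086, 0.483, -0.19], [0, 0, 0]], [[-0.086, 0.483, -0.19], [0, 0, 0]], [[-0.086, 0.483, -0.19], [0, 0, 0]]]}}

```text
time_s: 11.9
eef_pos: [597.9, 46.7, 125.9]
eef_rot: [[-0.057, -0.0, -0.998], [0.998, 0.0, -0.057], [0.0, -1.0, 0.0]]
contact_force: [0.5, 0.1, -0.5]
opening: 0.209
```

Run:
```python
from h import *
import pickle
s=read_state();im,d=read_camera("wrist")
print(read_state()["eef_pos"])
pickle.dump(s,open("l.pkl","wb"));cv2.imwrite("pics/l_wrist.png",im)
cv2.imwrite("pics/l1.png",cv2.resize(im[180:380,200:430],None,fx=3.4,fy=3,interpolation=cv2.INTER_CUBIC))
plan([((597.5,47.8,126),93.3)],s)
print("pred px pocket",[ ((proj("wrist",np.append(np.array([599.9,47.5])+np.array([[np.cos(.0576),-np.sin(.0576)],[np.sin(.0576),np.cos(.0576)]])@q,70),s)-[200,180])*[3.4,3]).round() for q in[(-6.25,-12),(-6.25,12),(6.25,-12),(6.25,12)]])
```

```text
[597.99415743  46.6394454  126.14433701]
pos [597.9  46.7 125.9] a 93.29 t 11.9 op 0.209 F [ 0.5  0.1 -0.5]
[[0.023, -0.002, 0.006], [-0.0, -0.001, 0.001]]
pred px pocket [array([316., 233.]), array([465., 233.]), array([317., 297.]), array([463., 297.])]
```

View pics/l1.png

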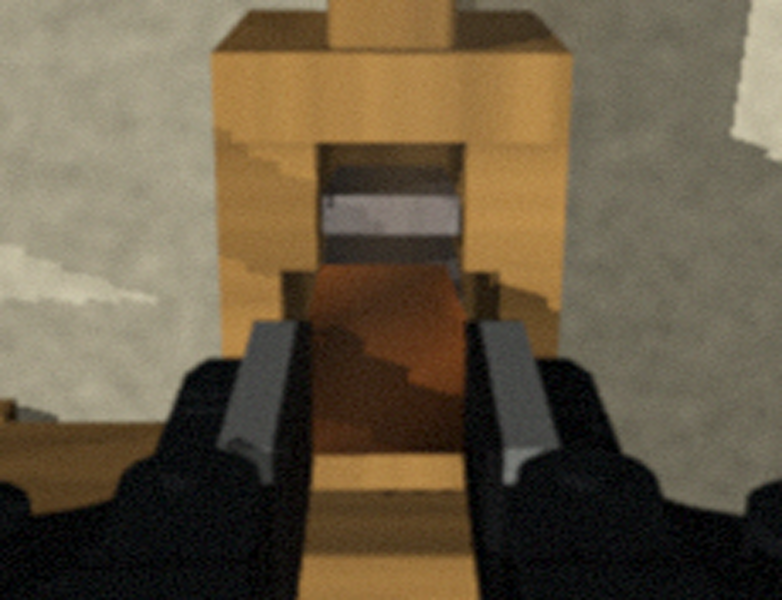

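```bash
python3 -c "
from h import *
plan([((597.2,47.9,120),93.3),((597.2,47.9,104),93.3)])"
```

```text
pos [598.   46.6 126.1] a 93.29 t 11.95 op 0.211 F [-0.6  0.3 -0. ]
[[0.026, 0.123, 0.014], [0.002, -0.002, 0.0]]
[[0.026, 0.443, 0.015], [0.002, -0.002, 0.0]]
```

>>> {"fn": "drive_tool", "kwargs": {"commands": [[[0.026, 0, 0.015], [0, 0, 0]], [[0.026, 0, 0.015], [0, 0, 0]], [[0.026, 0.1, 0.015], [0, 0, 0]], [[0.026, 0.2, 0.015], [0, 0, 0]], [[0.026, 0.28, 0.015], [0, 0, 0]], [[0.026, 0.28, 0.015], [0, 0, 0]]]}}

```text
time_s: 12.55
eef_pos: [596.5, 47.9, 110.7]
eef_rot: [[-0.057, -0.002, -0.998], [0.998, 0.0, -0.057], [0.0, -1.0, 0.001]]
contact_force: [-0.3, -0.2, -0.3]
opening: 0.203
```

>>> {"fn": "drive_tool", "kwargs": {"commands": [[[0, 0.04, -0.015], [0, 0, 0]], [[0, 0.08, -0.015], [0, 0, 0]], [[0, 0.12, -0.015], [0, 0, 0]], [[0, 0.12, -0.015], [0, 0, 0]]]}}

```text
time_s: 12.95
eef_pos: [597.7, 47.9, 105.5]
eef_rot: [[-0.057, -0.0, -0.998], [0.998, 0.0, -0.057], [0.0, -1.0, 0.0]]
contact_force: [-0.4, 0.4, -0.4]
opening: 0.208
```

>>> {"fn": "drive_tool", "kwargs": {"commands": [[[0, 0.04, 0], [0, 0, 0]], [[0, 0.08, 0], [0, 0, 0]], [[0, 0.08, 0], [0, 0, 0]]]}}

```text
time_s: 13.25
eef_pos: [597.6, 47.9, 101.5]
eef_rot: [[-0.057, -0.0, -0.998], [0.998, 0.0, -0.057], [0.0, -1.0, 0.0]]
contact_force: [-0.6, -0.1, -0.2]
opening: 0.211
```

Run:
```python
from h import *
s=read_state();im,d=read_camera("wrist")
cv2.imwrite("pics/m1.png",cv2.resize(im[180:380,200:430],None,fx=3.4,fy=3,interpolation=cv2.INTER_CUBIC))
b,_=read_camera("side")
cv2.imwrite("pics/m2.png",cv2.resize(b[170:250,330:410],None,fx=6,fy=6,interpolation=cv2.INTER_CUBIC))
plan([],s)
```

```text
pos [597.6  47.9 101.5] a 93.29 t 13.25 op 0.211 F [-0.6 -0.1 -0.2]
```

View pics/m1.png

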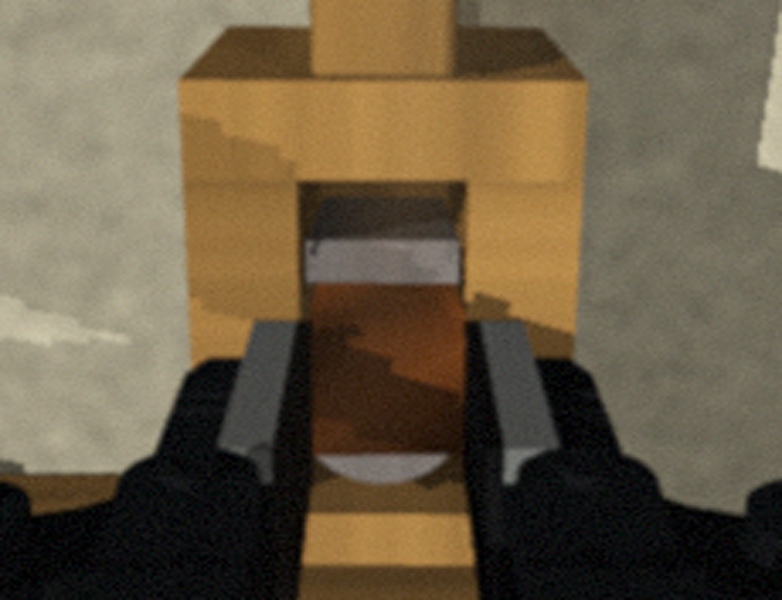

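View pics/m2.png

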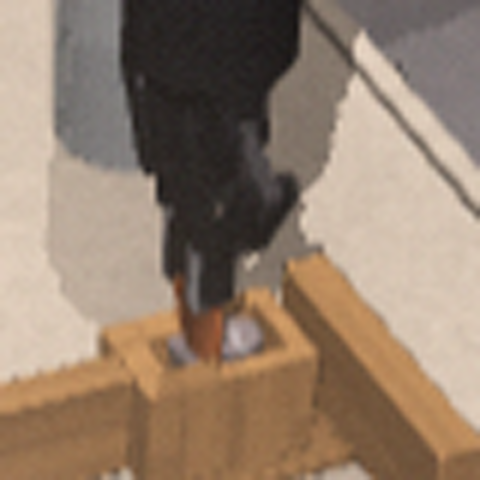

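>>> {"fn": "drive_tool", "kwargs": {"commands": [[[0, 0.03, 0], [0, 0, 0]], [[0, 0.03, 0], [0, 0, 0]]]}}

```text
time_s: 13.55
eef_pos: [597.7, 47.9, 100.2]
eef_rot: [[-0.057, -0.0, -0.998], [0.998, 0.0, -0.057], [0.0, -1.0, 0.0]]
contact_force: [-0.1, 0.5, -0.1]
opening: 0.209
```

>>> {"fn": "drive_tool", "kwargs": {"commands": [[[0, 0, 0], [0, 0, 0]], [[0, 0, 0], [0, 0, 0]], [[0, 0, 0], [0, 0, 0]], [[0, 0, 0], [0, 0, 0]], [[0, 0, 0], [0, 0, 0]], [[0, 0, 0], [0, 0, 0]], [[0, 0, 0], [0, 0, 0]], [[0, -0.3, 0], [0, 0, 0]], [[0, -0.9, 0], [0, 0, 0]], [[0, -1.9, 0], [0, 0, 0]], [[0, -2, -0.5], [0, 0, 0]], [[0, -2, -1], [0, 0, 0]], [[0, -2, -1], [0, 0, 0]], [[0, -2, -1], [0, 0, 0]]], "fingers": -1}}

```text
time_s: 14.95
eef_pos: [647.6, 50.8, 200.7]
eef_rot: [[-0.057, -0.0, -0.998], [0.998, 0.0, -0.057], [0.0, -1.0, 0.0]]
contact_force: [-0.8, -0.4, -0.3]
opening: 0.999
```

Run:
```python
from h import *
import pickle
s=read_state();im,d=read_camera("wrist")
pickle.dump(s,open("n.pkl","wb"));np.save("n.npy",d);cv2.imwrite("pics/n_wrist.png",im)
cv2.imwrite("pics/n1.png",cv2.resize(im[80:280,220:420],None,fx=3,fy=3,interpolation=cv2.INTER_CUBIC))
b,_=read_camera("side");c,_=read_camera("scene")
cv2.imwrite("pics/n2.png",cv2.resize(np.hstack([b[190:260,340:410],c[240:310,230:300]]),None,fx=5.5,fy=5.5,interpolation=cv2.INTER_CUBIC))
plan([],s)
```

```text
pos [647.6  50.8 200.7] a 93.29 t 14.95 op 0.999 F [-0.8 -0.4 -0.3]
```

View pics/n1.png

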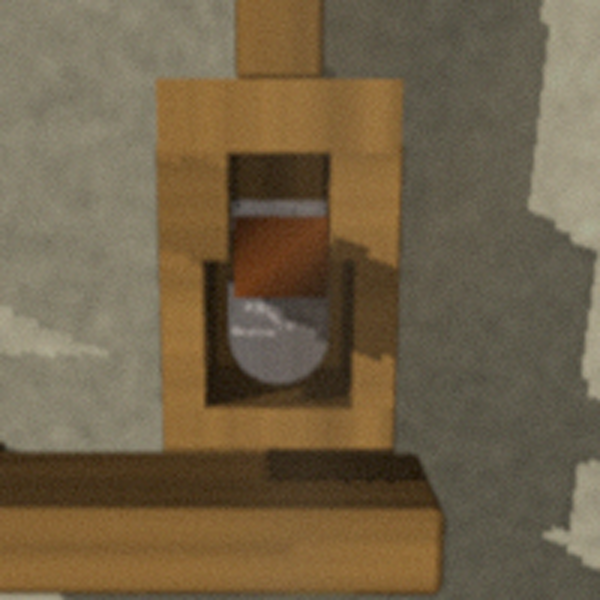

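View pics/n2.png

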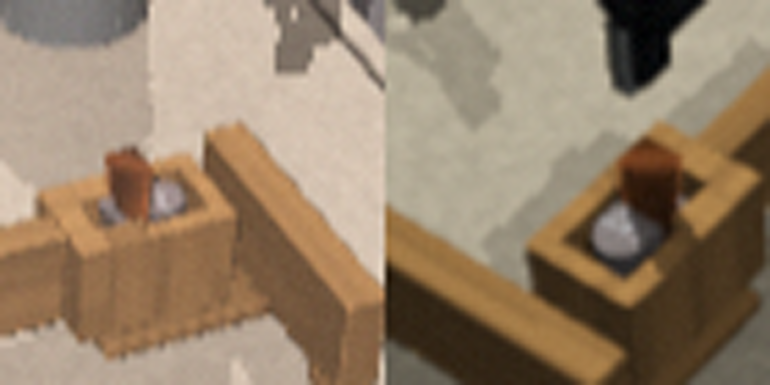

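Run:
```python
from h import *
import pickle
s=pickle.load(open("n.pkl","rb"));d=np.load("n.npy");W=cloud("wrist",d,s)
m=(abs(W[...,0]-598)<16)&(abs(W[...,1]-48)<16)&(W[...,2]>82)
P=W[m];print(len(P),np.median(P,0),P.min(0),P.max(0))
zt=np.median(P[:,2])
c=[ray("wrist",220+(x+.5)/3-.5,80+(y+.5)/3-.5,zt,s) for x,y in[(232,218),(330,216),(327,295),(235,297)]]
print(np.array(c).round(1).tolist())
for n in("scene",): 
    dd=np.load("a_scene.npy");W=cloud(n,dd)
# pounder, coaster
import itertools
for n,f in(("scene","a_scene"),("side","a_side")):
    im=cv2.imread(f"pics/{f}.png");W=cloud(n,np.load(f"{f}.npy"))
    o=im[130:250,150:320] if n=="scene" else im[290:430,280:440]
    cv2.imwrite(f"pics/o_{n}.png",cv2.resize(o,None,fx=4.4,fy=4.2,interpolation=cv2.INTER_CUBIC))
```

```text
832 [597.14340068  47.45443662  98.00768055] [588.58325899  37.62434134  95.60854152] [605.93464772  57.6073455  100.38684069]
[[589.9, 37.0, 98.0], [588.3, 57.5, 98.0], [604.8, 58.0, 98.0], [606.3, 38.4, 98.0]]
```

View pics/o_scene.png

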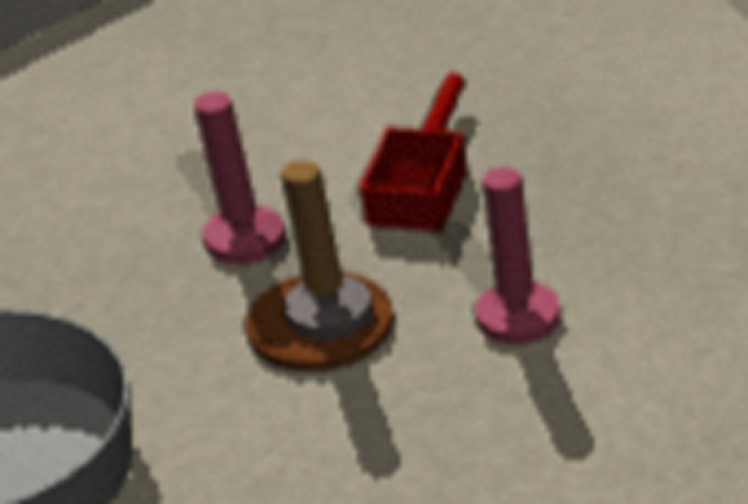

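View pics/o_side.png

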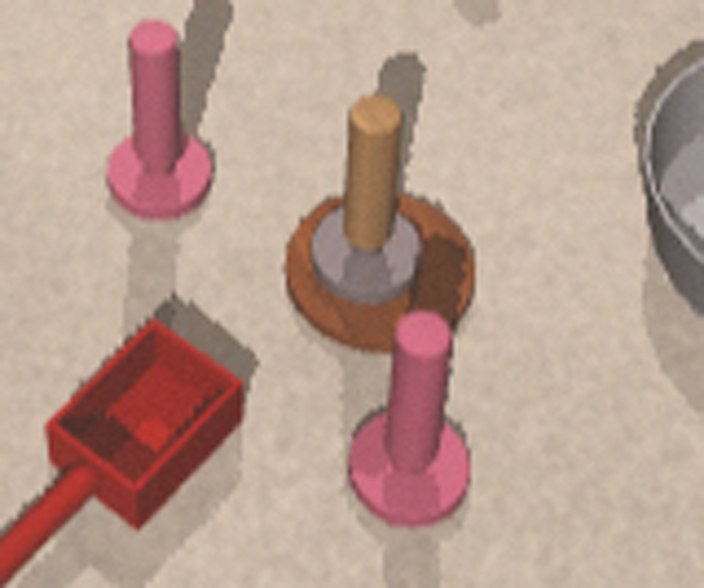

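```bash
python3 -c "
from h import *
plan([((485,-340,290),30)])"
```

```text
pos [647.2  50.8 200.9] a 93.29 t 15.1 op 1.001 F [-0.1 -0.3  0.1]
[[-7.617, -1.784, 3.686], [0.0, 7.911, 0.001]]
```

>>> {"fn": "drive_tool", "kwargs": {"commands": [[[-0.8, -0.8, 0.3], [0, 0.9, 0]], [[-1.7, -1.4, 0.8], [0, 1.8, 0]], [[-7.62, -1.78, 3.69], [0, 7.91, 0]], [[-7.62, -1.78, 3.69], [0, 7.91, 0]], [[-7.62, -1.78, 3.69], [0, 7.91, 0]], [[-7.62, -1.78, 3.69], [0, 7.91, 0]], [[-7.62, -1.78, 3.69], [0, 7.91, 0]], [[-7.62, -1.78, 3.69], [0, 7.91, 0]], [[-7.62, -1.78, 3.69], [0, 7.91, 0]], [[-7.62, -1.78, 3.69], [0, 7.91, 0]], [[-7.62, -1.78, 3.69], [0, 7.91, 0]], [[-7.62, -1.78, 3.69], [0, 7.91, 0]], [[-7.62, -1.78, 3.69], [0, 7.91, 0]], [[-7.62, -1.78, 3.69], [0, 7.91, 0]], [[-7.62, -1.78, 3.69], [0, 7.91, 0]]]}}

```text
time_s: 16.6
eef_pos: [485.8, -339.4, 289.4]
eef_rot: [[0.865, 0.0, -0.501], [0.501, 0.0, 0.865], [0.0, -1.0, 0.0]]
contact_force: [0.4, -0.0, -0.1]
opening: 0.999
```

Run:
```python
from h import *
import pickle
s=read_state();im,d=read_camera("wrist")
pickle.dump(s,open("p.pkl","wb"));np.save("p.npy",d);cv2.imwrite("pics/p_wrist.png",im)
plan([],s)
```

```text
pos [ 485.8 -339.4  289.4] a 30.08 t 16.6 op 0.999 F [ 0.4 -0.  -0.1]
```

View pics/p_wrist.png

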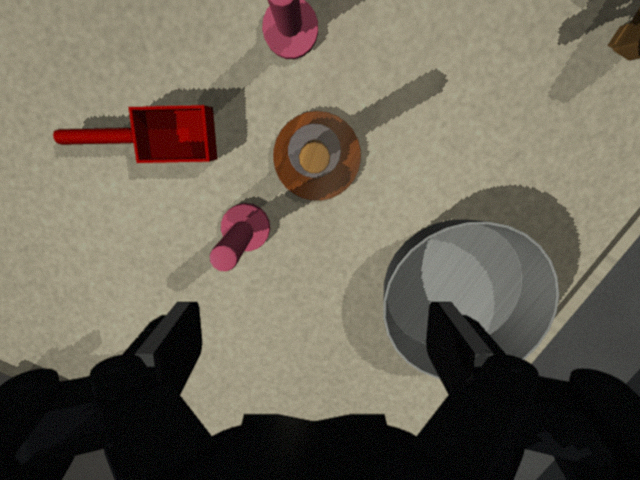

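Run:
```python
from h import *
import pickle
s=pickle.load(open("p.pkl","rb"));im=cv2.imread("pics/p_wrist.png")
o=cv2.resize(im[100:210,260:375],None,fx=5,fy=5,interpolation=cv2.INTER_CUBIC)
cv2.imwrite("pics/p1.png",o)
hsv=cv2.cvtColor(im,cv2.COLOR_BGR2HSV)
```

```text
(no output)
```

View pics/p1.png

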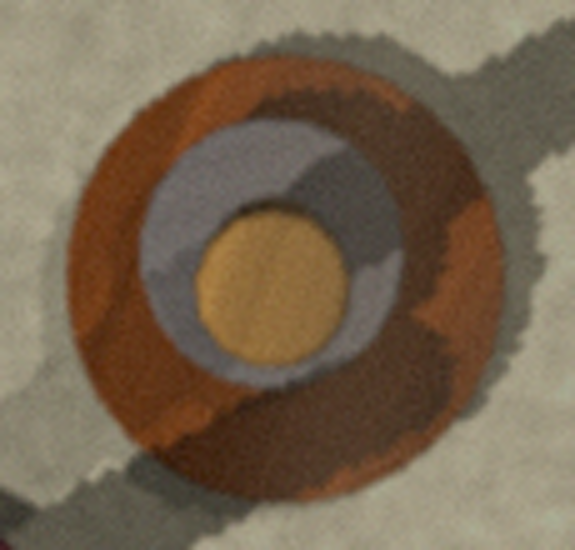

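Run:
```python
from h import *
import pickle
s=pickle.load(open("p.pkl","rb"))
def f(x,y,z): return ray("wrist",260+(x+.5)/5-.5,100+(y+.5)/5-.5,z,s)
print("coaster",f(286,277.5,10).round(1),np.linalg.norm(f(67,277,10)-f(505,277,10)))
print("disc",f(272,252.5,22).round(1),np.linalg.norm(f(141,252,22)-f(403,252,22)))
h=f(271.5,287,130);print("handle",h.round(1),np.linalg.norm(f(196,287,130)-f(347,287,130)))
p=h
plan([((457.8,-296.5,200),30),((457.8,-296.5,98),30)])
```

```text
coaster [ 464.6 -299.    10. ] 94.98373769145543
disc [ 459.1 -295.5   22. ] 55.008060197241036
handle [ 459.1 -295.7  130. ] 23.470006788822236
pos [ 485.7 -339.6  289.3] a 30.07 t 16.65 op 1.001 F [ 0.3 -1.  -0.9]
[[-0.051, 1.787, 1.025], [-0.0, 0.008, 0.0]]
[[-0.051, 3.827, 1.025], [-0.0, 0.008, 0.0]]
```

Run:
```python
from h import *
plan([((459.1,-295.6,190),30),((459.1,-295.6,101),30)])
```

```text
pos [ 485.7 -339.6  289.3] a 30.07 t 16.65 op 1.001 F [ 0.3 -1.  -0.9]
[[-0.02, 1.987, 1.028], [-0.0, 0.008, 0.0]]
[[-0.02, 3.767, 1.028], [-0.0, 0.008, 0.0]]
```

>>> {"fn": "drive_tool", "kwargs": {"commands": [[[-0.02, 1, 0.5], [0, 0, 0]], [[-0.02, 1.8, 1.03], [0, 0, 0]], [[-0.02, 1.8, 1.03], [0, 0, 0]], [[-0.02, 1.8, 1.03], [0, 0, 0]], [[-0.02, 2.5, 1.03], [0, 0, 0]], [[-0.02, 3.1, 1.03], [0, 0, 0]], [[-0.02, 3.5, 1.03], [0, 0, 0]], [[-0.02, 3.77, 1.03], [0, 0, 0]], [[-0.02, 3.77, 1.03], [0, 0, 0]], [[-0.02, 3.77, 1.03], [0, 0, 0]]]}}

```text
time_s: 17.65
eef_pos: [459.8, -297.3, 102.9]
eef_rot: [[0.866, 0.002, -0.5], [0.5, -0.002, 0.866], [0.001, -1.0, -0.003]]
contact_force: [0.7, -0.7, 0.2]
opening: 1.003
```

Run:
```python
from h import *
s=read_state();im,d=read_camera("wrist")
cv2.imwrite("pics/q1.png",im)
plan([],s)
h=s["eef_rot"].T@(np.array([459.1,-295.6,101])-s["eef_pos"]);print(h)
```

```text
pos [ 459.8 -297.3  102.9] a 30.0 t 17.65 op 1.003 F [ 0.7 -0.7  0.2]
[0.22654311 1.85610406 1.80948846]
```

View pics/q1.png

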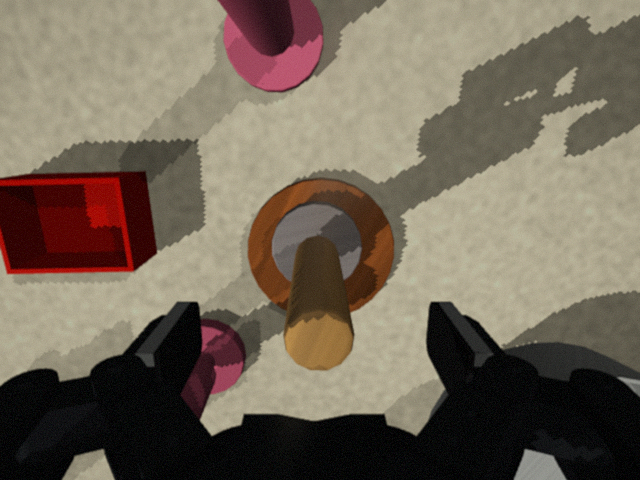

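>>> {"fn": "drive_tool", "kwargs": {"commands": [[[0, 0.03, 0.036], [0, 0, 0]], [[0, 0.03, 0.036], [0, 0, 0]], [[0, 0.03, 0.036], [0, 0, 0]], [[0, 0.03, 0.036], [0, 0, 0]], [[0, 0.03, 0.036], [0, 0, 0]], [[0, 0.03, 0.036], [0, 0, 0]], [[0, 0.03, 0.036], [0, 0, 0]], [[0, 0.03, 0.036], [0, 0, 0]], [[0, 0.03, 0.036], [0, 0, 0]]], "fingers": 1, "squeeze": 90}}

```text
time_s: 18.6
eef_pos: [458.2, -294.6, 99.7]
eef_rot: [[0.866, 0.001, -0.5], [0.5, -0.0, 0.866], [0.001, -1.0, -0.001]]
contact_force: [1.4, 2.9, 5.4]
opening: 0.27
```

Run:
```python
from h import *
s=read_state();im,d=read_camera("wrist")
cv2.imwrite("pics/r1.png",im[100:450,150:500])
plan([((459,-296,200),30),((540,-100,220),60),((597.3,47.7,220),60),((597.3,47.7,200),60)],s)
```

```text
pos [ 458.2 -294.6   99.7] a 30.01 t 18.6 op 0.27 F [1.4 2.9 5.4]
[[0.001, -2.006, -0.034], [0.004, 0.002, 0.005]]
[[3.365, -2.405, 2.55], [0.005, -3.748, 0.003]]
[[5.835, -2.405, 4.535], [0.005, -3.748, 0.003]]
[[5.834, -2.005, 4.535], [0.005, -3.748, 0.003]]
```

View pics/r1.png

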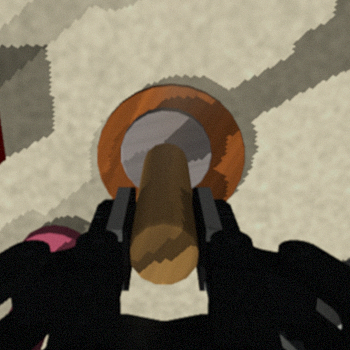

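Run:
```python
from h import *
plan([((459,-296,225),30),((598,46.5,220),30)])
```

```text
pos [ 458.2 -294.6   99.7] a 30.02 t 18.65 op 0.266 F [2.2 2.1 5.2]
[[0.001, -2.505, -0.034], [0.004, 0.002, 0.005]]
[[5.835, -2.404, 4.507], [0.004, 0.002, 0.005]]
```

>>> {"fn": "drive_tool", "kwargs": {"commands": [[[0, -0.3, 0], [0, 0, 0]], [[0, -0.8, 0], [0, 0, 0]], [[0, -1.5, 0], [0, 0, 0]], [[0, -2.2, 0], [0, 0, 0]], [[0.5, -2.5, 0.4], [0, 0, 0]], [[1, -2.5, 0.8], [0, 0, 0]], [[1.6, -2.5, 1.25], [0, 0, 0]], [[2.2, -2.5, 1.7], [0, 0, 0]], [[2.8, -2.5, 2.15], [0, 0, 0]], [[3.4, -2.4, 2.6], [0, 0, 0]], [[4, -2.4, 3.08], [0, 0, 0]], [[4.6, -2.4, 3.55], [0, 0, 0]], [[5.2, -2.4, 4.0], [0, 0, 0]], [[5.6, -2.4, 4.3], [0, 0, 0]], [[5.83, -2.4, 4.5], [0, 0, 0]], [[5.83, -2.4, 4.5], [0, 0, 0]], [[5.83, -2.4, 4.5], [0, 0, 0]], [[5.83, -2.4, 4.5], [0, 0, 0]], [[5.83, -2.4, 4.5], [0, 0, 0]]]}}

```text
time_s: 20.55
eef_pos: [597.6, 45.0, 219.4]
eef_rot: [[0.867, -0.0, -0.499], [0.499, -0.0, 0.867], [-0.0, -1.0, -0.0]]
contact_force: [0.0, -0.9, -4.8]
opening: 0.266
```

Run:
```python
from h import *
import pickle
s=read_state();im,d=read_camera("wrist")
cv2.imwrite("pics/s1.png",im);pickle.dump(s,open("s.pkl","wb"))
b,_=read_camera("side");c,_=read_camera("scene")
cv2.imwrite("pics/s2.png",cv2.resize(np.hstack([b[150:250,320:420],c[200:300,220:320]]),None,fx=3.9,fy=3.9,interpolation=cv2.INTER_CUBIC))
plan([((598,47.2,220),30)],s)
```

```text
pos [597.6  45.  219.4] a 29.93 t 20.55 op 0.266 F [ 0.  -0.9 -4.8]
[[0.029, -0.011, 0.033], [0.001, -0.009, -0.001]]
```

View pics/s1.png

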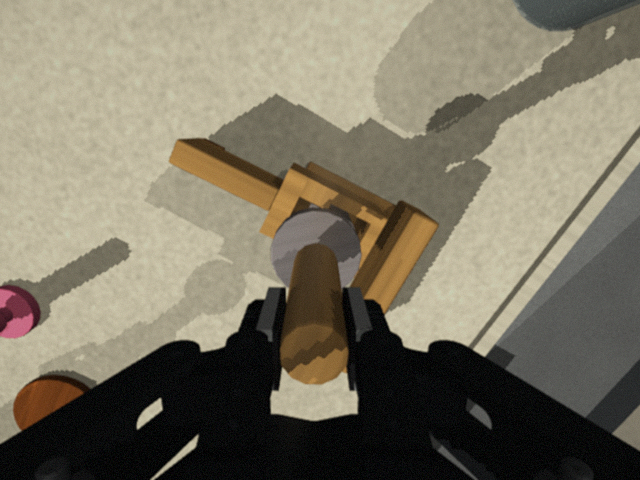

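View pics/s2.png

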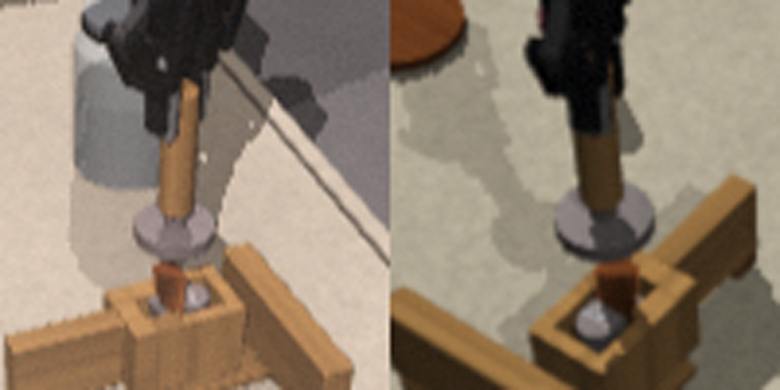

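>>> {"fn": "drive_tool", "kwargs": {"commands": [[[0.03, 0.2, 0.033], [0, 0, 0]], [[0.03, 0.4, 0.033], [0, 0, 0]], [[0.03, 0.5, 0.033], [0, 0, 0]], [[0.03, 0.55, 0.033], [0, 0, 0]], [[0.03, 0.6, 0.033], [0, 0, 0]], [[0.03, 0.65, 0.033], [0, 0, 0]]]}}

```text
time_s: 21.3
eef_pos: [598.4, 48.2, 186.9]
eef_rot: [[0.866, 0.0, -0.5], [0.5, -0.0, 0.866], [0.0, -1.0, -0.0]]
contact_force: [-0.6, -1.4, -0.6]
opening: 0.27
```

>>> {"fn": "drive_tool", "kwargs": {"commands": [[[0, 0.05, 0], [0, 0, 0]], [[0, 0.1, 0], [0, 0, 0]], [[0, 0.15, 0], [0, 0, 0]], [[0, 0.15, 0], [0, 0, 0]]]}}

```text
time_s: 21.7
eef_pos: [598.4, 48.3, 179.2]
eef_rot: [[0.866, 0.0, -0.5], [0.5, 0.0, 0.866], [0.0, -1.0, 0.0]]
contact_force: [0.8, 0.8, -1.5]
opening: 0.268
```

>>> {"fn": "drive_tool", "kwargs": {"commands": [[[0, -0.2, 0], [0, 0, 0]], [[0, -0.5, 0], [0, 0, 0]], [[0, -0.8, 0], [0, 0, 0]], [[0, -0.8, 0], [0, 0, 0]]]}}

```text
time_s: 22.1
eef_pos: [599.7, 48.1, 223.1]
eef_rot: [[0.866, 0.005, -0.5], [0.5, -0.001, 0.866], [0.004, -1.0, -0.003]]
contact_force: [0.8, -0.2, -2.3]
opening: 0.264
```

Run:
```python
from h import *
import pickle
s=read_state()
b,_=read_camera("side");c,_=read_camera("scene")
cv2.imwrite("pics/t2.png",cv2.resize(np.hstack([b[150:250,320:420],c[200:300,220:320]]),None,fx=3.9,fy=3.9,interpolation=cv2.INTER_CUBIC))
plan([],s)
```

```text
pos [599.7  48.1 223.1] a 30.01 t 22.1 op 0.264 F [ 0.8 -0.2 -2.3]
```

View pics/t2.png

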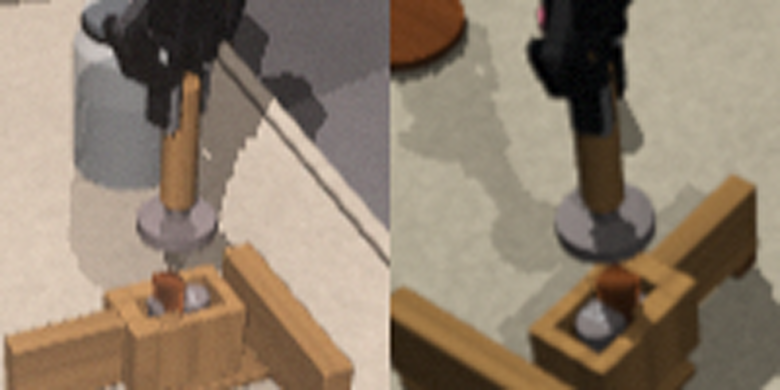

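>>> {"fn": "drive_tool", "kwargs": {"commands": [[[0, 0.2, 0], [0, 0, 0]], [[0, 0.45, 0], [0, 0, 0]], [[0, 0.6, 0], [0, 0, 0]], [[0, 0.75, 0], [0, 0, 0]], [[0, 0.85, 0], [0, 0, 0]], [[0, 0.92, 0], [0, 0, 0]], [[0, 0.97, 0], [0, 0, 0]]]}}

```text
time_s: 22.9
eef_pos: [598.1, 48.2, 171.3]
eef_rot: [[0.866, 0.0, -0.5], [0.5, -0.0, 0.866], [0.0, -1.0, -0.0]]
contact_force: [-3.7, -1.1, 4.7]
opening: 0.265
```

>>> {"fn": "drive_tool", "kwargs": {"commands": [[[0, -0.15, 0], [0, 0, 0]], [[0, -0.4, 0], [0, 0, 0]], [[0, -0.5, 0], [0, 0, 0]], [[0, -0.5, 0], [0, 0, 0]], [[0, -0.3, 0], [0, 0, 0]], [[0, -0.1, 0], [0, 0, 0]], [[0, 0, 0], [0, 0, 0]], [[0, 0.06, 0], [0, 0, 0]], [[0, 0.11, 0], [0, 0, 0]], [[0, 0.15, 0], [0, 0, 0]]]}}

```text
time_s: 23.9
eef_pos: [598.0, 48.2, 163.9]
eef_rot: [[0.866, -0.0, -0.5], [0.5, -0.0, 0.866], [-0.0, -1.0, -0.0]]
contact_force: [-4.6, -0.8, 6.1]
opening: 0.265
```

>>> {"fn": "drive_tool", "kwargs": {"commands": [[[0, 0.03, 0], [0, 0, 0]], [[0, 0.06, 0], [0, 0, 0]], [[0, 0.06, 0], [0, 0, 0]]]}}

```text
time_s: 24.2
eef_pos: [598.3, 48.1, 162.1]
eef_rot: [[0.866, 0.001, -0.5], [0.5, -0.001, 0.866], [0.001, -1.0, -0.001]]
contact_force: [-5.5, -0.3, 12.0]
opening: 0.26
```

>>> {"fn": "drive_tool", "kwargs": {"commands": [[[0, 0.03, 0], [0, 0, 0]], [[0, 0.06, 0], [0, 0, 0]], [[0, 0.06, 0], [0, 0, 0]]]}}

```text
time_s: 24.5
eef_pos: [598.7, 47.9, 161.1]
eef_rot: [[0.866, 0.003, -0.5], [0.5, -0.001, 0.866], [0.002, -1.0, -0.003]]
contact_force: [-9.3, -0.9, 23.1]
opening: 0.267
```

>>> {"fn": "drive_tool", "kwargs": {"commands": [[[0, -0.2, 0], [0, 0, 0]], [[0, -0.5, 0], [0, 0, 0]], [[0, -0.6, 0], [0, 0, 0]], [[0, -0.6, 0], [0, 0, 0]], [[0, -0.3, 0], [0, 0, 0]], [[0, -0.1, 0], [0, 0, 0]], [[0, 0, 0], [0, 0, 0]], [[0, 0.03, 0], [0, 0, 0]], [[0, 0.03, 0], [0, 0, 0]]]}}

```text
time_s: 25.4
eef_pos: [598.6, 48.3, 159.4]
eef_rot: [[0.866, 0.003, -0.5], [0.5, -0.001, 0.866], [0.002, -1.0, -0.002]]
contact_force: [-10.9, 1.9, 30.9]
opening: 0.267
```

>>> {"fn": "drive_tool", "kwargs": {"commands": [[[0, -0.2, 0], [0, 0, 0]], [[0, -0.6, 0], [0, 0, 0]], [[0, -1.2, 0], [0, 0, 0]], [[0, -2, 0], [0, 0, 0]], [[-0.9, -2, -0.6], [0, 0, 0]], [[-1.8, -2, -1.2], [0, 0, 0]], [[-1.8, -2, -1.2], [0, 0, 0]], [[-1.8, -2, -1.2], [0, 0, 0]]]}}

```text
time_s: 26.2
eef_pos: [549.5, -50.0, 254.4]
eef_rot: [[0.867, -0.002, -0.498], [0.498, 0.001, 0.867], [-0.001, -1.0, 0.001]]
contact_force: [0.1, 0.2, -3.1]
opening: 0.266
```

Run:
```python
from h import *
import pickle
s=read_state();im,d=read_camera("wrist")
cv2.imwrite("pics/u1.png",im);pickle.dump(s,open("u.pkl","wb"));np.save("u.npy",d)
b,e=read_camera("side");c,f=read_camera("scene")
np.save("u_side.npy",e);np.save("u_scene.npy",f)
cv2.imwrite("pics/u2.png",cv2.resize(np.hstack([b[170:270,340:440],c[210:310,210:310]]),None,fx=3.9,fy=3.9,interpolation=cv2.INTER_CUBIC))
plan([],s)
for n,D in(("side",e),("scene",f)):
    W=cloud(n,D);m=(abs(W[...,0]-597)<8)&(abs(W[...,1]-47.5)<8);P=W[m];print(n,P.round(1)[:12].tolist(),np.median(P,0))
    m=(abs(W[...,0]-569)<6)&(abs(W[...,1]-45.5)<20);print("hub",np.median(W[m],0))
```

```text
pos [549.5 -50.  254.4] a 29.84 t 26.2 op 0.266 F [ 0.1  0.2 -3.1]
side [] [nan nan nan]
hub [566.51200356  38.98243101  66.72352175]
scene [[591.0, 41.7, 69.3], [593.7, 40.9, 67.7], [592.8, 43.3, 68.6], [591.1, 44.8, 68.1], [590.0, 47.0, 68.7], [598.7, 42.6, 69.8], [596.6, 43.7, 68.8], [595.7, 46.1, 69.7], [595.4, 49.1, 71.6], [591.9, 48.6, 68.1], [591.5, 51.5, 69.8], [602.6, 39.8, 67.8]] [597.2771092   47.40023175  69.0757588 ]
hub [570.00206062  45.58295194  68.58792077]
  return _methods._mean(a, axis=axis, dtype=dtype,
  ret = um.true_divide(
```

View pics/u1.png

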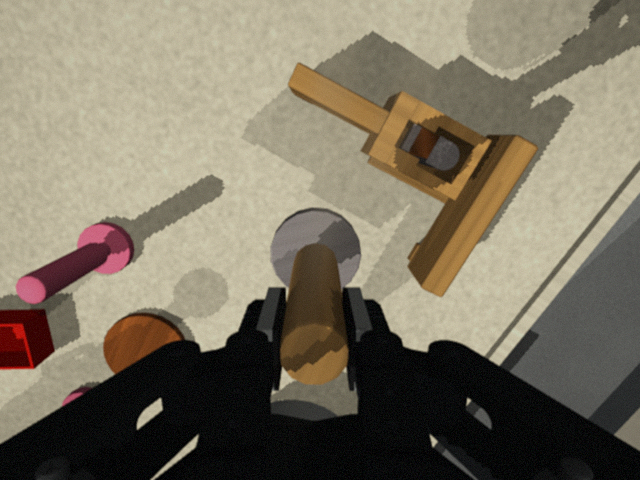

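View pics/u2.png

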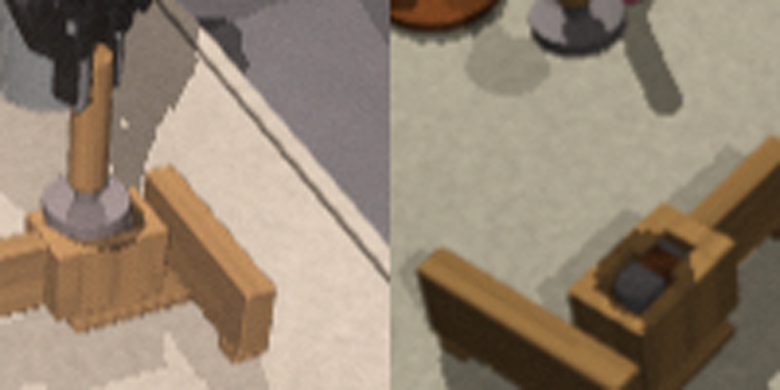

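Run:
```python
from h import *
import pickle
s=pickle.load(open("u.pkl","rb"));W=cloud("wrist",np.load("u.npy"),s);im=cv2.imread("pics/u1.png")
cv2.imwrite("pics/u3.png",cv2.resize(im[85:205,350:500],None,fx=5,fy=5,interpolation=cv2.INTER_CUBIC))
def med(x,y,r):
    m=(abs(W[...,0]-x)<r)&(abs(W[...,1]-y)<r);P=W[m];return len(P),np.nanmedian(P,0).round(2),P[:,2].std()
print("wedge",med(597.5,47.5,5));print("hub",med(568,45.5,6));print("shaft",med(619,48.5,6));print("rail",med(672,30,6))
print("pounder disc etc", proj("wrist",[549.5,-50,254.4],s))
```

```text
wedge (145, array([597.45,  47.65,  70.22]), np.float64(0.7804004977985148))
hub (222, array([568.06,  45.54,  70.22]), np.float64(0.7082802149538395))
shaft (206, array([618.92,  48.41,  70.27]), np.float64(0.6794110314255621))
rail (185, array([671.94,  30.06,  70.02]), np.float64(0.6617198517175142))
pounder disc etc [316.76030152 309.30519179]
```

View pics/u3.png

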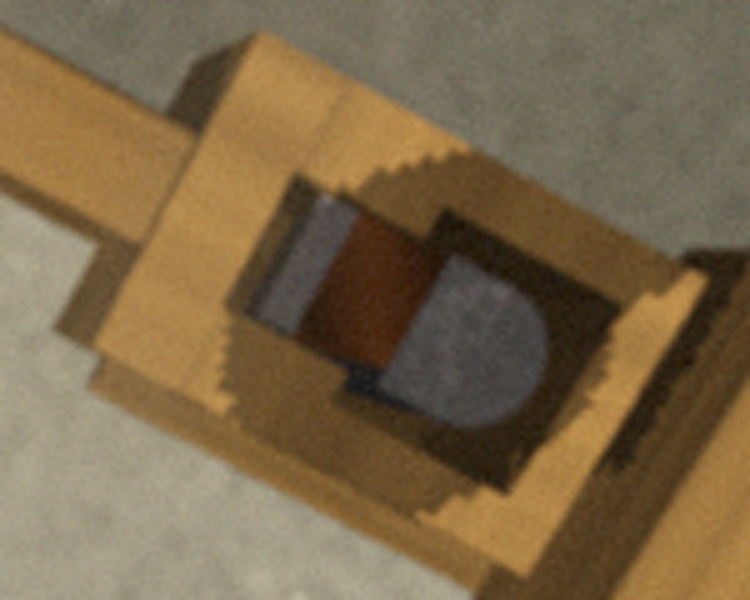

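Run:
```python
from h import *
plan([((464,-298,225),30),((464,-298,112),30)])
```

```text
pos [550.4 -47.8 255. ] a 30.04 t 26.35 op 0.261 F [ 0.2 -0.2 -3.2]
[[-4.0, 0.596, -3.467], [-0.009, 0.005, -0.002]]
[[-4.0, 2.856, -3.469], [-0.009, 0.005, -0.002]]
```

>>> {"fn": "drive_tool", "kwargs": {"commands": [[[-0.6, 0.1, -0.5], [0, 0, 0]], [[-1.3, 0.2, -1.1], [0, 0, 0]], [[-1.9, 0.3, -1.65], [0, 0, 0]], [[-2.5, 0.4, -2.2], [0, 0, 0]], [[-3.2, 0.6, -2.8], [0, 0, 0]], [[-3.7, 0.6, -3.2], [0, 0, 0]], [[-4, 0.6, -3.47], [0, 0, 0]], [[-4, 0.6, -3.47], [0, 0, 0]], [[-4, 0.6, -3.47], [0, 0, 0]], [[-4, 1.2, -3.47], [0, 0, 0]], [[-4, 1.9, -3.47], [0, 0, 0]], [[-4, 2.5, -3.47], [0, 0, 0]], [[-4, 2.86, -3.47], [0, 0, 0]], [[-4, 2.86, -3.47], [0, 0, 0]], [[-4, 2.86, -3.47], [0, 0, 0]]]}}

```text
time_s: 27.85
eef_pos: [464.5, -298.0, 113.4]
eef_rot: [[0.865, 0.0, -0.501], [0.501, 0.0, 0.865], [0.0, -1.0, 0.0]]
contact_force: [0.5, -0.3, -3.3]
opening: 0.267
```

Run:
```python
from h import *
s=read_state();im,d=read_camera("wrist")
cv2.imwrite("pics/v1.png",im[100:450,150:500])
b,_=read_camera("side");c,_=read_camera("scene")
cv2.imwrite("pics/v2.png",cv2.resize(np.hstack([b[270:400,290:420],c[110:240,160:290]]),None,fx=3,fy=3,interpolation=cv2.INTER_CUBIC))
plan([((464,-298,99.5),30)],s)
```

```text
pos [ 464.5 -298.   113.4] a 30.1 t 27.85 op 0.267 F [ 0.5 -0.3 -3.3]
[[-0.01, 0.278, 0.005], [-0.001, 0.012, 0.002]]
```

View pics/v2.png

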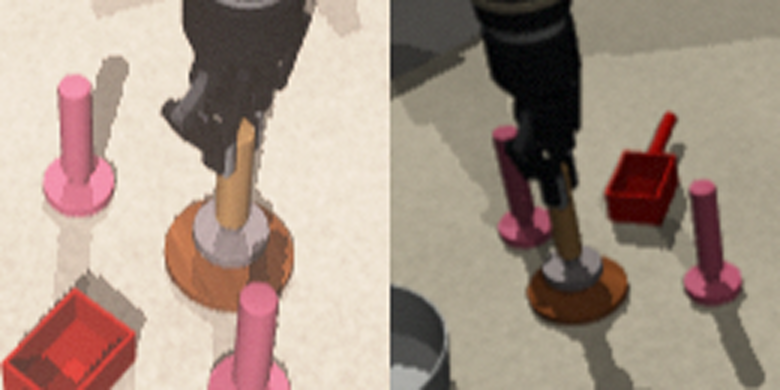

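View pics/v1.png

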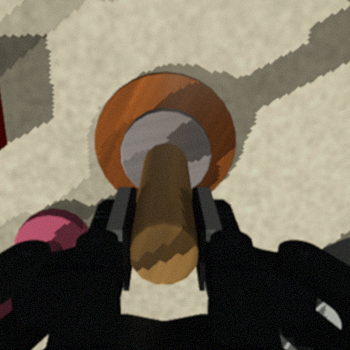

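>>> {"fn": "drive_tool", "kwargs": {"commands": [[[0, 0.1, 0], [0, 0, 0]], [[0, 0.18, 0], [0, 0, 0]], [[0, 0.23, 0], [0, 0, 0]], [[0, 0.26, 0], [0, 0, 0]], [[0, 0.28, 0], [0, 0, 0]], [[0, 0.28, 0], [0, 0, 0]]]}}

```text
time_s: 28.6
eef_pos: [464.0, -299.2, 99.7]
eef_rot: [[0.866, 0.001, -0.5], [0.5, -0.001, 0.866], [0.0, -1.0, -0.001]]
contact_force: [-2.8, 1.8, 4.1]
opening: 0.269
```

>>> {"fn": "drive_tool", "kwargs": {"commands": [[[0, 0, 0], [0, 0, 0]], [[0, 0, 0], [0, 0, 0]], [[0, 0, 0], [0, 0, 0]], [[0, 0, 0], [0, 0, 0]], [[0, 0, 0], [0, 0, 0]], [[0, 0, 0], [0, 0, 0]], [[0, 0, 0], [0, 0, 0]], [[0, 0, 0], [0, 0, 0]], [[0, -0.3, 0], [0, 0, 0]], [[0, -0.9, 0], [0, 0, 0]], [[0, -1.7, 0], [0, 0, 0]], [[0, -2.5, 0], [0, 0, 0]], [[0, -3.3, 0], [0, 0, 0]], [[0, -3.8, -0.5], [0, 0, 0]], [[0, -3.8, -1], [0, 0, 0]], [[0, -3.8, -1], [0, 0, 0]], [[0, -3.8, -1], [0, 0, 0]], [[0, -3.8, -1], [0, 0, 0]]], "fingers": -1}}

```text
time_s: 30.4
eef_pos: [488.6, -341.6, 289.1]
eef_rot: [[0.866, -0.0, -0.5], [0.5, 0.0, 0.866], [0.0, -1.0, 0.0]]
contact_force: [0.1, 1.0, -0.7]
opening: 0.998
```

Run:
```python
from h import *
import pickle
s=read_state();im,d=read_camera("wrist")
pickle.dump(s,open("w.pkl","wb"))
b,bd=read_camera("side");c,cd=read_camera("scene")
cv2.imwrite("pics/w_side.png",b);cv2.imwrite("pics/w_scene.png",c)
o=cv2.resize(im[90:210,255:375],None,fx=5,fy=5,interpolation=cv2.INTER_CUBIC);cv2.imwrite("pics/w1.png",o)
plan([],s);print(s["qvel"].round(1))
W=cloud("wrist",d,s);m=(abs(W[...,0]-464)<25)&(abs(W[...,1]+298)<25)&(W[...,2]>115);print("handle top",np.nanmedian(W[m],0))
m=(abs(W[...,0]-464)<30)&(abs(W[...,1]+298)<30)&(W[...,2]>17)&(W[...,2]<26);print("disc z",np.nanmedian(W[m],0))
# bystander/wedge check by side/scene diff
W=cloud("scene",cd)
for n,(x,y) in dict(wedge=(597.5,47.5),hub=(568,45.5)).items():
    m=(abs(W[...,0]-x)<5)&(abs(W[...,1]-y)<5);print(n,np.nanmedian(W[m],0))
```

```text
pos [ 488.6 -341.6  289.1] a 30.02 t 30.4 op 0.998 F [ 0.1  1.  -0.7]
[ 0.2 -0.4 -0.5 -0.2  0.1 -0. ]
handle top [ 470.23062663 -306.23448402  130.64103355]
disc z [ 458.5457787  -292.99748691   22.12596899]
wedge [596.87222699  47.08053944  68.39424089]
hub [567.61627112  45.0871782   68.33199162]
```

View pics/w1.png

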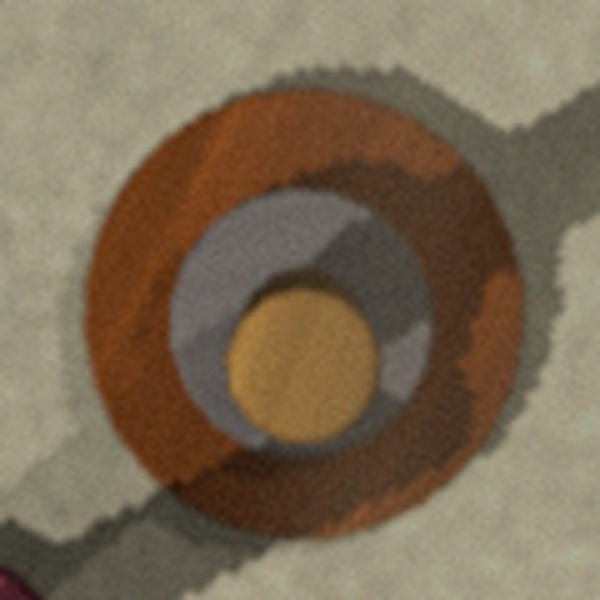

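View pics/w_scene.png

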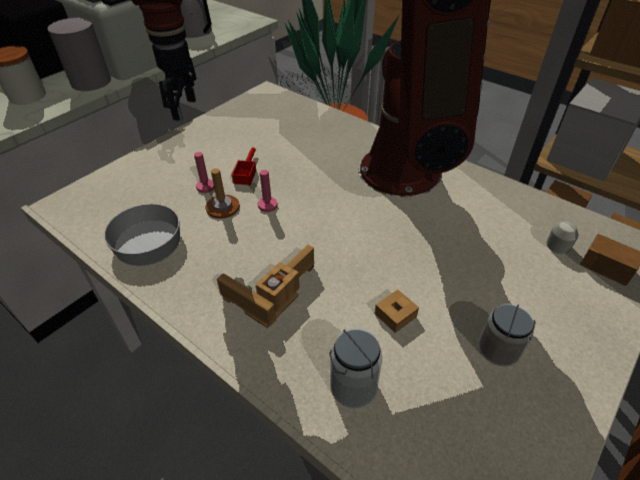

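View pics/w_side.png

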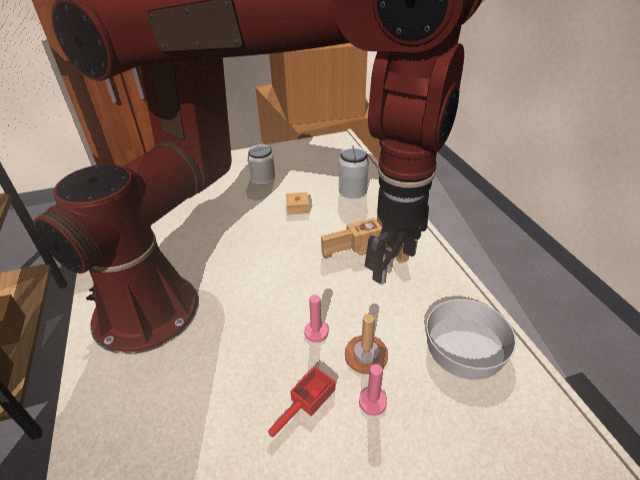

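Run:
```python
from h import *
import pickle
s=pickle.load(open("u.pkl","rb"));W=cloud("wrist",np.load("u.npy"),s)
X=W.reshape(-1,3);m=(X[:,2]>67)&(X[:,2]<73)
def ang(P):
    v=cv2.fitLine(P[:,:2].astype(np.float32),cv2.DIST_HUBER,0,.01,.01).ravel();return np.degrees(np.arctan2(v[1],v[0]))
L=X[m&(X[:,0]>480)&(X[:,0]<552)&(X[:,1]>20)&(X[:,1]<70)];R=X[m&(X[:,0]>655)&(X[:,0]<700)&(X[:,1]>-70)&(X[:,1]<100)]
print("leg yaw",ang(L),len(L),"rail yaw",ang(R),len(R))
print(close_job())
```

```text
leg yaw 3.3821876 2347 rail yaw -86.85895 4645
the job is handed in; nothing more can be done
None
```

The task is finished and handed in at about 30 s of the 72 s allowed. No verdict is reported, so the result rests on my last checks.

**What I did**
- **Leg:** I pushed it out along its arc with the shut fingers until it met the stop, where the push force rose to 16.6 N.
- **Wedge:** I took it from the block by its parallel sides and lowered it about 21 mm into the gap. I let go there and it dropped to about 27 mm, its top at z ≈ 98 mm.
- **Tapping:** I lifted the pounder clear between four taps. The first was light, only about 3–4 N of contact as I read it. The third press rose to 23 N with no further movement to speak of, and a last check tap reached 31 N.
- **Pounder:** I set it back on the coaster, released it and moved the arm clear.

**Last checks**
- **Leg angle:** it lies at 3.4° and the rail at -86.9°, so they are square to each other to within about 0.3° and the leg is at its stop.
- **Wedge height:** its top measures 70.2 mm, level with the hub at 70.2 mm. The description puts a tight wedge 2 to 4 mm above the hub, so I either drove it a little further or the depth reading is slightly off. It is under the 7 mm limit either way.
- **Jaw:** I could not read its position. I judge it forced back from the force and the wedge depth.
- **Pounder:** it stands upright a few millimetres from the coaster's centre; its handle top reads 130.6 mm against an expected 130 mm.
- **Bystanders:** the jars, tin and scoop look unmoved in both fixed cameras.

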